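# Clamp the part in the drill fixture

### The arm

A 6-joint arm with a two-finger parallel gripper is mounted at the origin on the work surface. World frame = base frame: x ahead of the robot, y to its left, z up, the work surface at z = 0. Lengths are in m, angles in rad, forces in N, time in s.
With the tool pointing down it reaches from about 0.425 to 0.95 m from the base axis. Payload 3.5 kg.
Tool frame: the origin (TCP) lies at the very end of the fingers, on their centre line; the grasp point (between the pads) lies 19 mm behind it; y points along the fingers, z is the direction in which the jaws open and shut, and the axes are right-handed (so a half turn about y gives the same grasp; the last joint's range is limited). The gripper opens to 85 mm and grips with 20 to 120 N. Pads are 22 mm wide; open, the fingers measure 114 mm over their backs; the gripper's body (76 mm by 85 mm) begins 54 mm behind the grasp point. The pads swing forward as they close: fully open they stand 13 mm farther back than shut.
Start: joints at [1.064, 0.286, 1.577, -0, 1.279, -0.15], TCP at [0.236, 0.632, 0.203] pointing down, gripper open.
Joint ranges: [-2.77, 2.77], [-0.9, 2.22], [0.21, 2.48], [-1.53, 4.67], [0.24, 2.81], [-2.84, 2.84]. Speed limits (rad/s): [2.79, 2.79, 3.14, 3.14, 3.14, 3.14].

### API

Orientations are given as a unit quaternion [x, y, z, w].
In Python, from plant import ctrl gives the robot as it stands. The module is installed in compiled form; this text tells all that it offers.
- The arm moves only by the tool jog_arm, never from a script. Its argument "deltas" is a list of rows, each a list of 3 entries, a list of its own where there are three numbers: the turn, a rotation vector about the tool's x, y, z in rad, then the shift along the tool's x, y, z in m, then the opening, from 0 (shut) to 1 (fully open). In form: [[[wx, wy, wz], [dx, dy, dz], gripper], ...]. A call has 1 to 10 rows; each row is the pose to reach, as a shift and turn from the pose measured when the call began, along the tool's axes at that moment; what a row does not reach only later rows make up. A row lasts 1/12 s, in which the tool goes at most 41.7 mm and 7.16 degrees, less where a joint would pass 70% of its speed; a pose out of reach is approached as far as the arm can. A call with a gripper value outside its range is refused whole. The fingers move at their own pace and stop on an object; "force" is the grip in N (left out, the last holds). Time passes only in rows, so rows that repeat a pose let the fingers close. It gives the time, the measured TCP pose, the force and the opening at its end, in the units of the state.
- ctrl.get_state(): the state, without advancing time (a new reading comes with each control period).
- ctrl.read_camera(name): name is "scene" or "side" or "wrist"; returns a dict with "pixels" (480x640x3 uint8, blue, green, red), "range_z" (480x640 float32, m along the optical axis (not along the pixel's ray), 0 where there is no reading), "fx", "fy", "cx", "cy" (pixels), "T" (4x4, takes a point from camera to world coordinates); the wrist camera has in their place "mount" (4x4, takes a point from camera to tool coordinates, whose origin is the TCP and whose axes are the tool frame's). Camera axes: x right, y up, looking along -z (the intrinsics and any distortion apply to the point x, -y, -z); pixel columns grow to the right and rows downward; lengths in m; the calibration is good to about 2 mm. A picture is of the moment at which its call begins: read the wrist's pose just before it.
- ctrl.sign_off(): hands the job in, once; it reports no verdict.
The state is a dict: "time": time; "qpos": joint angles; "dq": joint speeds; "joint_efforts": joint torques, N m; "eef_pos": TCP position; "tcp_rot": TCP orientation; "contact_force": force on the tool from outside, world axes, zero at the start; "wrist_torque": the same for the moment, N m; "opening": opening from 0.0 (shut) to 1.0 (fully open).
Only numpy, scipy, OpenCV 4.12 (cv2) and the standard library are available. Lean on these libraries where they do the work, as an engineer would, in place of code of your own. Each camera call takes 0.05 s, during which the arm holds its last target.

### The job

Clamp the aluminium part in the fixture: first, with the cam lever still raised, push the steel strap round with a finger until its pad stands centred over the part's round boss, then push the raised cam lever fully down so that the pad presses on the boss. Leave the part lying in its nest and everything else on the bench where it is, and take the hand away when done.

Things in the scene. Friction and masses are not known exactly. Their poses are not given: they have to be found in the camera images.
- fixture: Fixed dark steel plate, 130 (x) x 260 (y) x 18 mm, screwed to the bench. Origin at the centre of its underside, on the bench top; z up. The strap's pivot post stands on its -y half (post 48 mm wide at the foot), the part's nest (four low steel stops, 12 mm high above the plate) on its +y half.
- pivot (a point): Point on the strap's vertical pivot axis, at the height of the strap's underside (62 mm above the bench); 60 mm from the plate's centre along the fixture's -y. Its axes are those of the fixture.
- strap (a joint): Angle of the strap about the vertical pivot. 0: the strap points along the fixture's +y and its pad is centred over the nest; positive: swung clockwise seen from above, towards the fixture's +x (at 1.57 it points along the fixture's +x). Starts swung out, 0.9 to 1.6. Limits -0.35 to 1.75: there is no stop at 0, it can be pushed too far. It stays where it is left; stiff hinge, about 2.5 N at 100 mm from the pivot.
- strap_end (a point): Middle of the free end face of the strap, 135 mm from the pivot axis, at half the strap's thickness (71 mm above the bench). The strap is a plain flat steel bar, 30 mm wide and 18 mm thick, its underside 62 mm and its top 80 mm above the bench; the gap between its underside and the boss is 10 mm. Its y axis points outwards along the strap, z up. Over the pivot it carries two cheeks with the cam lever.
- pad: Round rubber pad, 20 mm across and 6 mm thick, on a plunger through the strap 115 mm from the pivot axis. Origin at the centre of its underside, 55 mm above the bench while the lever is up (3 mm above the boss). It sinks up to 3.9 mm relative to the strap as the lever goes down. The plunger's nut, 18 mm across, shows up to 10 mm above the strap.
- lever (a joint): Angle of the cam lever about its level pin, which goes across the strap. 0: raised, 65 degrees above level (starts at 0 to 0.15); 1.134: level, against its stop, fully down. It stays where it is left and takes 3 to 4 N at the knob to turn.
- lever_pin (a point): Centre of the lever's pin: on the strap's pivot axis, 98 mm above the bench. Its y axis points outwards along the strap, z up.
- lever_knob (a point): Centre of the black ball knob, 26 mm across, at the end of the lever, 95 mm from the pin (the lever's rod is 12 mm thick). The lever turns with the strap and leans to the side of the pivot opposite the strap's pad; it comes down away from the pad, ending level behind the pivot. The knob centre is at most 184 mm above the bench (raised) and 98 mm (down).
- workpiece: Loose aluminium part in the nest: block 90 (x) x 70 (y) x 22 mm with a round boss on top, 0.3 to 0.6 kg. Origin at the centre of its underside, 18 mm above the bench, z up; axes nearly those of the fixture. 2 mm play in the nest.
- boss (a point): Centre of the top of the part's boss, 40 mm across and 12 mm high; its top is 52 mm above the bench.
- gauge_block: Small loose steel block 20 x 30 x 18 mm lying on the plate beside the pivot post. To be left alone. Origin at the centre of its underside.
- spanner: Loose steel spanner, 150 mm, lying flat on the bench beyond the plate (+x side). To be left alone.
- v_block: Loose dark steel V-block 50 x 40 x 34 mm beyond the plate (+x side). To be left alone. Origin at the centre of its underside.
- tool_holder: Loose steel tool cone, 52 mm wide, 85 mm high, standing off the plate's +y end. To be left alone. Origin at the centre of its underside.
- oil_bottle: Loose white bottle with black cap, 52 mm wide, 130 mm high, standing off the plate's +y end. To be left alone. Origin at the centre of its underside.
- screwdriver: Loose screwdriver, 180 mm, red handle, lying on the bench to the robot's right (-y). To be left alone.
- parallel: Loose dark steel bar 120 x 12 x 22 mm on the bench off the plate's -y end. To be left alone. Origin at the centre of its underside.
- stud: Loose dark steel stud, 32 mm foot, 55 mm high, standing off the plate's -y end. To be left alone. Origin at the centre of its underside.
There are look-alikes about, which are no part of the job. Of the things shaped like the workpiece, the aluminium one is meant.

How it is judged:
On the way, in this order (a step that is already met when the one before it is completed fails the run):
1. the strap's pad stands over the boss (within 10 mm of its centre) with the lever still raised (horizontal distance between pad and boss below 0.01 m and value of joint lever below 0.4 rad), for 0.2 s.
2. the lever is pushed down and the pad presses on the boss (value of joint lever above 1 rad and horizontal distance between pad and boss below 0.01 m and contact force between pad and workpiece above 2 N), for 0.2 s.
At the end, for the whole second after the job is handed in: The lever is down (joint above 1.0 of 1.134), the pad lies within 10 mm of the boss's centre and presses on it with more than 2 N, and the part lies flat and at rest in its nest (all of step 2 and horizontal distance between workpiece and fixture below 0.065 m and height (world z) of workpiece below 0.022 m and angle between workpiece's own z axis and vertical below 0.05 rad and linear speed of workpiece below 0.01 m/s); the robot touches nothing.
It fails at once if the lever is pushed down while the pad is not over the boss (value of joint lever above 0.6 rad and horizontal distance between pad and boss above 0.015 m).
It fails at once if the part is lifted, tipped or pushed out of its nest (height (world z) of workpiece above 0.026 m or distance of workpiece from where it was at the start of the episode above 0.01 m or angle between workpiece's own z axis and vertical above 0.12 rad).
It fails at once if a bystander is moved by more than 15 mm (distance of any of gauge_block, spanner, v_block, tool_holder, oil_bottle, screwdriver, parallel, stud from where it was at the start of the episode above 0.015 m).
It also fails if it takes over 48 s, if anything falls off the work surface, if the arm or the gripper's body presses on something with over 40 N, if the wrist force passes 120 N, or if a joint passes its speed limit or range.

## Working session

There is one attempt and no reset: what is moved stays moved. The work goes in short steps, Python scripts to look and compute and a tool call to move; the robot and the scene stay as the last step left them, time stands still between calls to the robot, and variables do not carry over. Pictures are saved under pics/ and viewed, and the job is handed in when it is done.

Besides the shell and the picture viewer there is one more tool, called by a JSON object that holds its "op" and its "data", one argument or row to a line. jog_arm: Moves the arm, as the interface text tells. Its arguments: {"type":"object","properties":{"deltas":{"type":"array","items":{"type":"array"}},"force":{"type":"number"}},"required":["deltas"]}

```bash
mkdir -p pics
cat > h.py <<'E'
import numpy as np, cv2
from plant import ctrl
from scipy.spatial.transform import Rotation as R
def world(c,u,v,z=None,T=None):
    T=c["T"] if T is None else T
    d=np.array([(u-c["cx"])/c["fx"],-(v-c["cy"])/c["fy"],-1.])
    if z is None: return T[:3,:3]@(d*c["range_z"][int(v),int(u)])+T[:3,3]
    w=T[:3,:3]@d; return T[:3,3]+w*(z-T[2,3])/w[2]
def cloud(c,T=None):
    T=c["T"] if T is None else T
    v,u=np.mgrid[:480,:640]; r=c["range_z"]
    p=np.stack([(u-c["cx"])/c["fx"]*r,-(v-c["cy"])/c["fy"]*r,-r],-1)
    return p@T[:3,:3].T+T[:3,3]
E
python3 - <<'E'
from h import *
s=ctrl.get_state();print(s)
for n in["scene","side","wrist"]:
    c=ctrl.read_camera(n);cv2.imwrite(f"pics/{n}0.png",c["pixels"]);np.savez(f"{n}0.npz",**c)
    print(n,[k for k in c],c["fx"],c["cx"],c["cy"],c.get("T",c.get("mount")))
E
```

```text
{'time': 0.0, 'qpos': array([ 1.06397368e+00,  2.87170081e-01,  1.57817432e+00,  2.25258672e-05,
        1.27861461e+00, -1.49987156e-01]), 'dq': array([ 5.14901577e-04,  2.55898387e-04, -9.46083575e-04,  1.76909427e-05,
       -1.76217846e-03,  2.08469949e-03]), 'joint_efforts': array([-1.45401505e-04, -4.05982518e+01, -2.92628145e+01, -9.85693396e-05,
        5.74668258e-03, -2.73573271e-06]), 'eef_pos': array([0.23538784, 0.63185494, 0.20194577]), 'tcp_rot': array([ 0.69667054, -0.12577136,  0.12521724, -0.69509162]), 'contact_force': array([-0.54272116,  0.29197142,  0.35060518]), 'wrist_torque': array([0.02774227, 0.0300357 , 0.03956327]), 'opening': 0.9983492503229185}
scene ['pixels', 'range_z', 'fx', 'fy', 'cx', 'cy', 'T'] 573.4902389205745 321.8511302359168 247.63109913083863 [[ 0.40046533 -0.77776669  0.48446517  1.07769363]
 [ 0.91627442  0.33511889 -0.21940035 -0.28579148]
 [ 0.00828885  0.53176527  0.84685122  1.13122594]
 [ 0.          0.          0.          1.        ]]
side ['pixels', 'range_z', 'fx', 'fy', 'cx', 'cy', 'T'] 612.5114663761959 323.9251474685517 232.69844760081452 [[ 0.98003311  0.08759018 -0.1785023   0.32413834]
 [-0.19774744  0.52310353 -0.82901064 -0.94429528]
 [ 0.02076199  0.84775625  0.52997951  0.74143795]
 [ 0.          0.          0.          1.        ]]
wrist ['pixels', 'range_z', 'fx', 'fy', 'cx', 'cy', 'mount'] 342.0019828238358 321.67033166382976 242.9093701022792 [[ 9.50103577e-04 -9.53082347e-01 -3.02709660e-01 -7.78151493e-02]
 [ 2.32621694e-04  3.02709999e-01 -9.53082684e-01 -1.70387959e-01]
 [ 9.99999522e-01  8.35110433e-04  5.09313482e-04 -2.31853452e-04]
 [ 0.00000000e+00  0.00000000e+00  0.00000000e+00  1.00000000e+00]]
```

View pics/scene0.png

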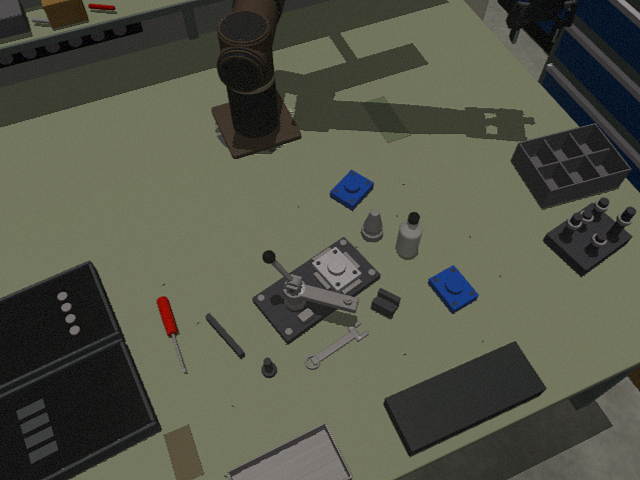

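View pics/side0.png

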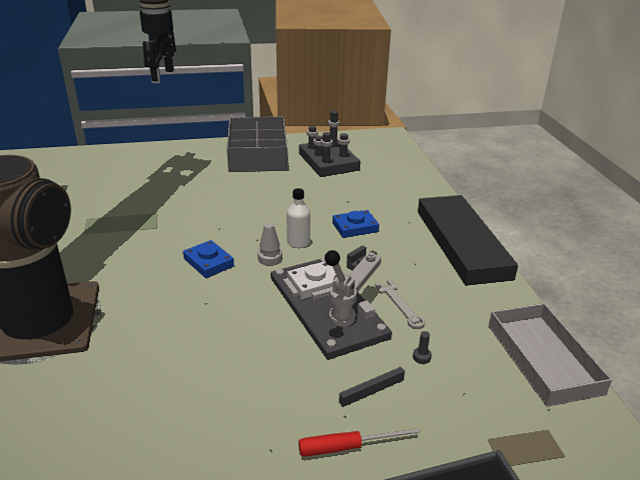

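View pics/wrist0.png

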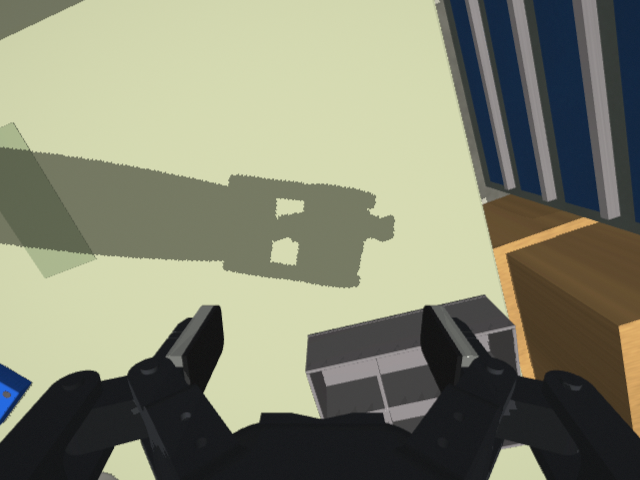

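The scene image shows the fixture at (316,288). Candidates for the workpiece are the aluminium part in the nest (337,265), a blue part at (352,188) and another blue part at (453,288). I choose the aluminium one. The strap points from (297,290) to (355,302), and the knob is at (268,257). Next is a close crop to check this.

Run:
```python
from h import *
a=np.load("scene0.npz");b=np.load("side0.npz")
A=cv2.resize(a["pixels"][225:350,240:400],None,fx=5,fy=4.8*125/125,interpolation=cv2.INTER_CUBIC)
B=cv2.resize(b["pixels"][235:365,255:415],None,fx=5,fy=4.6,interpolation=cv2.INTER_CUBIC)
cv2.imwrite("pics/cropA.png",A);cv2.imwrite("pics/cropB.png",B)
for n,c in(("scene",a),("side",b)):
    P=cloud(c); 
    m=(P[...,2]>.010)&(P[...,2]<.024)
    for (u,v) in ([(340,250),(337,266),(268,257),(297,290),(345,300),(300,320)] if n=="scene" else [(315,270),(332,257),(370,262),(330,330)]):
        print(n,u,v,world(c,u,v).round(4))
```

```text
scene 340 250 [0.4632 0.0381 0.0182]
scene 337 266 [0.5171 0.0049 0.0529]
scene 268 257 [ 0.5182 -0.1453  0.1906]
scene 297 290 [ 0.5599 -0.1053  0.0983]
scene 345 300 [ 0.6158 -0.0233  0.0906]
scene 300 320 [ 0.5944 -0.1147  0.0309]
side 315 270 [0.5126 0.0045 0.0513]
side 332 257 [ 0.509  -0.1519  0.1874]
side 370 262 [ 0.6116 -0.0298  0.0821]
side 330 330 [ 0.514  -0.134   0.0177]
```

View pics/cropA.png

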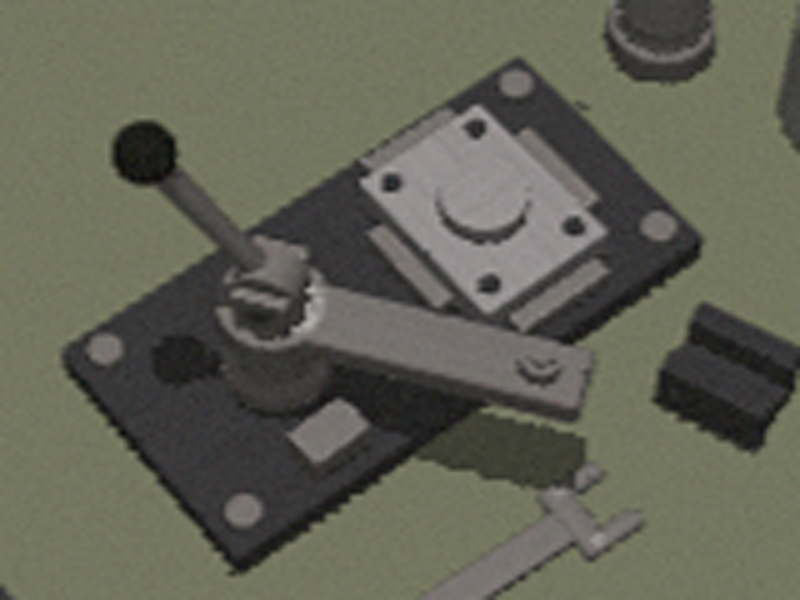

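View pics/cropB.png

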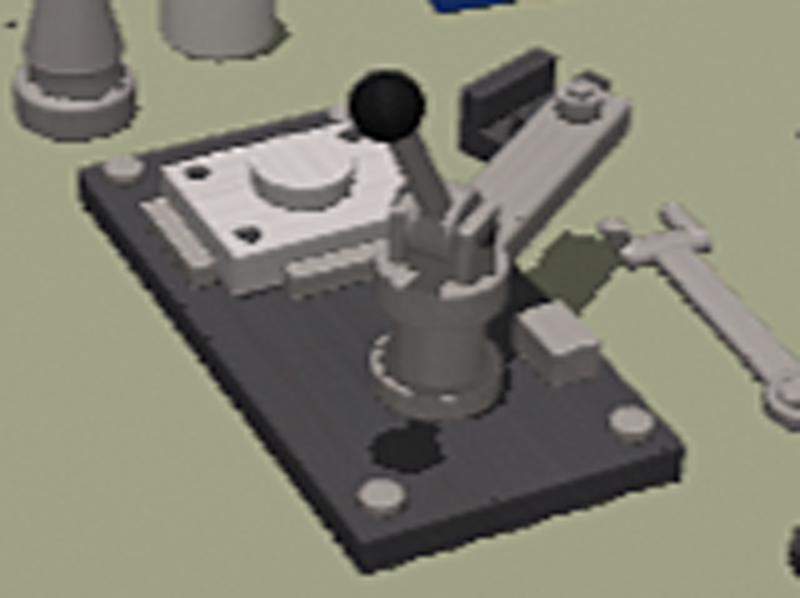

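The crops confirm the choice. In crop A the aluminium part with its boss is at (483,197), four plate screws are visible, and the strap's free end with its nut is at (540,368). Both views come next.

Run:
```python
from h import *
a=np.load("scene0.npz");b=np.load("side0.npz")
def sa(x,y,z):return world(a,240+(x+.5)/5-.5,225+(y+.5)/4.8-.5,z)
def sb(x,y,z):return world(b,255+(x+.5)/5-.5,235+(y+.5)/4.6-.5,z)
sc=[sa(105,350,.021),sa(243,510,.021),sa(657,226,.021),sa(516,82,.021)]
print("screws scene",np.round(sc,4))
sc2=[sb(382,495,.021),sb(630,422,.021),sb(122,167,.021)]
print("screws side",np.round(sc2,4))
ctr=np.mean(sc,0); ya=(sc[2]+sc[3]-sc[0]-sc[1]);ya/=np.linalg.norm(ya)
print("center",ctr,"y axis",ya,"yaw",np.degrees(np.arctan2(-ya[0],ya[1])))
piv=ctr-.06*ya; print("pivot",piv,"nest",ctr+.055*ya)
print("boss",sa(483,197,.052),sb(304,172,.052))
print("nut",sa(540,366,.088),sb(581,92,.088))
print("knob",sa(146,152,.18),sb(387,105,.18))
# clouds
for n,c in(("scene",a),("side",b)):
    P=cloud(c);d=np.hypot(P[...,0]-piv[0],P[...,1]-piv[1])
    m=(abs(P[...,2]-.080)<.006)&(d>.05)&(d<.16)
    q=P[m];q=q[q[:,0]>.555]
    v=q.mean(0)-piv;print(n,"strap cloud",len(q),q.mean(0),"dir",v[:2]/np.linalg.norm(v[:2]), "maxd",np.percentile(np.hypot(*(q-piv)[:,:2].T),99))
    mm,bx,an=cv2.minAreaRect((q[:,:2]*1000).astype(np.float32));print(mm,bx,an)
    m=(abs(P[...,2]-.053)<.004)&(np.hypot(P[...,0]-.517,P[...,1]-.005)<.03)
    print(n,"boss cloud",P[m].mean(0),P[m].min(0),P[m].max(0))
    m=(c["pixels"].max(-1)<40)&(P[...,2]>.16)&(P[...,2]<.21)&(d<.1)
    print(n,"knob",m.sum(),P[m].mean(0),P[m].min(0),P[m].max(0))
```

```text
screws scene [[ 0.507  -0.1711  0.021 ]
 [ 0.6032 -0.1453  0.021 ]
 [ 0.5439  0.0771  0.021 ]
 [ 0.4468  0.0526  0.021 ]]
screws side [[ 0.5083 -0.169   0.021 ]
 [ 0.6043 -0.1438  0.021 ]
 [ 0.4488  0.0554  0.021 ]]
center [ 0.52524005 -0.04665917  0.021     ] y axis [-0.25861132  0.96598146  0.        ] yaw 14.987678526803812
pivot [ 0.54075673 -0.10461806  0.021     ] nest [0.51101643 0.00646981 0.021     ]
boss [0.51515488 0.00396812 0.052     ] [ 0.51191657 -0.00305765  0.052     ]
nut [ 0.61851271 -0.01860173  0.088     ] [ 0.6169549  -0.01432142  0.088     ]
knob [ 0.51094269 -0.14172158  0.18      ] [ 0.51118883 -0.14259355  0.18      ]
scene strap cloud 520 [ 0.60167944 -0.03832755  0.08005994] dir [0.6766681  0.73628818] maxd 0.13468191620942668
(600.9048461914062, -35.79167938232422) (86.88928985595703, 32.46918869018555) 49.493064880371094
scene boss cloud [0.51389293 0.00403013 0.0526266 ] [ 0.49354456 -0.01547186  0.04919455] [0.5342076  0.02391466 0.05671403]
scene knob 124 [ 0.51607612 -0.14356328  0.18757524] [ 0.50360426 -0.15517591  0.16926295] [ 0.52461899 -0.13146097  0.19483654]
side strap cloud 387 [ 0.59814627 -0.04136015  0.08002723] dir [0.67191827 0.74062531] maxd 0.13137379159865778
(601.138427734375, -34.1575927734375) (87.23222351074219, 30.991479873657227) 51.26762390136719
side boss cloud [0.51158253 0.00300082 0.05239532] [ 0.49260307 -0.0171318   0.04905086] [0.53127221 0.02557433 0.05557761]
side knob 175 [ 0.50931851 -0.15045025  0.18465793] [ 0.49823445 -0.15836388  0.16489216] [ 0.52207534 -0.13916739  0.19303429]
```

Run:
```python
from h import *
s=ctrl.get_state();M=R.from_quat(s["tcp_rot"]).as_matrix();print(M.round(3))
print("bearing tool x",np.degrees(np.arctan2(M[1,0],M[0,0])),"j1 deg",np.degrees(s["qpos"][0]),"j6",np.degrees(s["qpos"][5]))
a=np.load("scene0.npz")
for n,u,v in(("bottlecap",414,217),("cone",375,212),("vblock",386,300),("spanner",355,335)):print(n,world(a,u,v).round(3))
```

```text
[[ 0.937 -0.001  0.349]
 [-0.349 -0.002  0.937]
 [-0.    -1.    -0.002]]
bearing tool x -20.44535899435184 j1 deg 60.96169213520932 j6 -8.593294822498454
bottlecap [0.513 0.185 0.131]
cone [0.442 0.131 0.088]
vblock [0.618 0.077 0.016]
spanner [ 0.663 -0.018  0.009]
```

```bash
cat >> h.py <<'E'
def delta(p,xb):
    "row for world pos p and bearing (deg) of tool x, tool pointing straight down"
    s=ctrl.get_state();M=R.from_quat(s["tcp_rot"]).as_matrix()
    b=np.radians(xb);x=np.array([np.cos(b),np.sin(b),0]);y=np.array([0,0,-1.]);z=np.cross(x,y)
    w=R.from_matrix(M.T@np.column_stack([x,y,z])).as_rotvec()
    return w.round(4).tolist(),(M.T@(np.array(p)-s["eef_pos"])).round(4).tolist()
E
python3 - <<'E'
from h import *
print(delta([.647,-.051,.2],-41.2))
E
```

```text
([0.0019, 0.3622, 0.0], [0.6242, 0.003, -0.4962])
```

{"op": "jog_arm", "data": {
  "deltas": [
    [[0.002,0.362,0],[0.624,0.003,-0.496],0],
    [[0.002,0.362,0],[0.624,0.003,-0.496],0],
    [[0.002,0.362,0],[0.624,0.003,-0.496],0],
    [[0.002,0.362,0],[0.624,0.003,-0.496],0],
    [[0.002,0.362,0],[0.624,0.003,-0.496],0],
    [[0.002,0.362,0],[0.624,0.003,-0.496],0],
    [[0.002,0.362,0],[0.624,0.003,-0.496],0],
    [[0.002,0.362,0],[0.624,0.003,-0.496],0],
    [[0.002,0.362,0],[0.624,0.003,-0.496],0],
    [[0.002,0.362,0],[0.624,0.003,-0.496],0]
  ]
}}

```text
time: 0.98
eef_pos: [0.451, 0.2736, 0.2014]
tcp_rot: [-0.662, 0.249, -0.249, 0.662]
contact_force: [0.7, 0.6, -0.2]
opening: 0.0
```

Run:
```python
from h import *
print(delta([.647,-.051,.2],-41.2))
```

```text
([-0.0002, 0.0005, -0.0], [0.3612, 0.0014, -0.1153])
```

{"op": "jog_arm", "data": {
  "deltas": [
    [[0,0,0],[0.361,0.001,-0.115],0],
    [[0,0,0],[0.361,0.001,-0.115],0],
    [[0,0,0],[0.361,0.001,-0.115],0],
    [[0,0,0],[0.361,0.001,-0.115],0],
    [[0,0,0],[0.361,0.001,-0.115],0],
    [[0,0,0],[0.361,0.001,-0.115],0],
    [[0,0,0],[0.361,0.001,-0.115],0],
    [[0,0,0],[0.361,0.001,-0.115],0],
    [[0,0,0],[0.361,0.001,-0.115],0],
    [[0,0,0],[0.361,0.001,-0.115],0]
  ]
}}

```text
time: 1.82
eef_pos: [0.6491, -0.0567, 0.1997]
tcp_rot: [0.662, -0.25, 0.251, -0.661]
contact_force: [-0.8, -0.6, 0.4]
opening: -0.003
```

Run:
```python
from h import *
print(delta([.647,-.051,.065],-41.2))
c=ctrl.read_camera("wrist");cv2.imwrite("pics/wrist1.png",c["pixels"])
```

```text
([0.0011, -0.0047, 0.0022], [-0.0056, 0.1347, 0.0031])
```

View pics/wrist1.png

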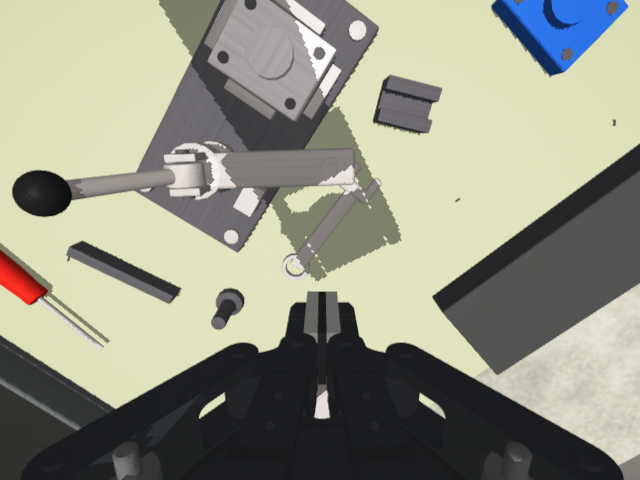

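The wrist view shows the shut fingertips at (322,300), the strap lying level in the image from (190,170) to (355,165), the boss at (268,52), and the knob at (42,193). I'll refine the geometry from this view.

Run:
```python
from h import *
s=ctrl.get_state();M=np.eye(4);M[:3,:3]=R.from_quat(s["tcp_rot"]).as_matrix();M[:3,3]=s["eef_pos"]
c=ctrl.read_camera("wrist");T=M@c["mount"]
for n,u,v,z in(("boss",269,51,.052),("strapend mid",354,167,.08),("endcorner a",354,149,.08),("corner b",351,186,.08),("screw",358,30,.021),("screw",231,237,.021)):print(n,world(c,u,v,z,T).round(4))
P=cloud(c,T);q=P[(abs(P[...,2]-.08)<.004)&(P[...,0]>.575)&(P[...,0]<.66)&(P[...,1]<0.02)&(P[...,1]>-.09)]
print(len(q),q.mean(0),cv2.minAreaRect((q[:,:2]*1000).astype(np.float32)))
print(delta([.647,-.051,.065],-41.2))
```

```text
boss [0.5116 0.007  0.052 ]
strapend mid [ 0.6269 -0.0009  0.08  ]
endcorner a [0.6158 0.0083 0.08  ]
corner b [ 0.6373 -0.0129  0.08  ]
screw [0.5447 0.0792 0.021 ]
screw [ 0.6038 -0.1453  0.021 ]
3129 [ 0.59980315 -0.03673785  0.0794993 ] ((596.2227172851562, -40.20395278930664), (98.57451629638672, 30.081554412841797), 50.11185836791992)
([0.0004, -0.0028, -0.0014], [-0.001, 0.1344, 0.0011])
```

{"op": "jog_arm", "data": {
  "deltas": [
    [[0,-0.003,0],[-0.001,0.035,0.001],0],
    [[0,-0.003,0],[-0.001,0.07,0.001],0],
    [[0,-0.003,0],[-0.001,0.105,0.001],0],
    [[0,-0.003,0],[-0.001,0.13,0.001],0],
    [[0,-0.003,0],[-0.001,0.134,0.001],0],
    [[0,-0.003,0],[-0.001,0.134,0.001],0]
  ]
}}

```text
time: 2.42
eef_pos: [0.6445, -0.0491, 0.0631]
tcp_rot: [0.662, -0.251, 0.246, -0.662]
contact_force: [0.1, 0.2, 0.8]
opening: 0.001
```

Run:
```python
from h import *
print(ctrl.get_state()["eef_pos"])
P=np.array([.541,-.1045])
for th in list(range(48,75,4)):
    r=np.radians(th);p=P+.11*np.array([np.cos(r),np.sin(r)])+.026*np.array([np.sin(r),-np.cos(r)])
    print(th,p.round(4),delta([*p,.066],th-90))
```

```text
[ 0.64453778 -0.04909158  0.06306759]
48 [ 0.6339 -0.0402] ([0.0029, 0.0157, -0.0065], [-0.0139, -0.0028, -0.0002])
52 [ 0.6292 -0.0338] ([0.0027, -0.0541, -0.0066], [-0.0216, -0.0028, 0.0014])
56 [ 0.6241 -0.0278] ([0.0024, -0.1239, -0.0067], [-0.0294, -0.0027, 0.0025])
60 [ 0.6185 -0.0222] ([0.0022, -0.1937, -0.0068], [-0.0373, -0.0027, 0.0031])
64 [ 0.6126 -0.017 ] ([0.002, -0.2635, -0.0069], [-0.0452, -0.0026, 0.0032])
68 [ 0.6063 -0.0122] ([0.0017, -0.3333, -0.0069], [-0.053, -0.0026, 0.0026])
72 [ 0.5997 -0.0079] ([0.0015, -0.4031, -0.007], [-0.0609, -0.0025, 0.0016])
```

{"op": "jog_arm", "data": {
  "deltas": [
    [[0.003,0.016,-0.006],[-0.014,-0.003,0],0],
    [[0.003,-0.054,-0.006],[-0.0215,-0.003,0.0015],0],
    [[0.003,-0.124,-0.006],[-0.0295,-0.003,0.0025],0],
    [[0.002,-0.194,-0.007],[-0.0375,-0.003,0.003],0],
    [[0.002,-0.264,-0.007],[-0.045,-0.003,0.003],0],
    [[0.002,-0.333,-0.007],[-0.053,-0.003,0.0025],0],
    [[0.002,-0.403,-0.007],[-0.061,-0.003,0.0015],0],
    [[0.002,-0.403,-0.007],[-0.061,-0.003,0.0015],0]
  ]
}}

```text
time: 3.08
eef_pos: [0.6004, -0.0066, 0.0697]
tcp_rot: [-0.698, 0.108, -0.111, 0.699]
contact_force: [-0.2, 0.5, 0.4]
opening: 0.003
```

Run:
```python
from h import *
print(ctrl.get_state()["eef_pos"])
P=np.array([.541,-.1045])
for th in list(range(76,105,4)):
    r=np.radians(th);p=P+.11*np.array([np.cos(r),np.sin(r)])+.026*np.array([np.sin(r),-np.cos(r)])
    print(th,p.round(4),delta([*p,.066],th-90))
c=ctrl.read_camera("wrist");cv2.imwrite("pics/wrist2.png",c["pixels"])
```

```text
[ 0.6003752  -0.00659331  0.06967771]
76 [ 0.5928 -0.0041] ([-0.0012, -0.0671, 0.0042], [-0.008, 0.0036, 0.0001])
80 [ 0.5857 -0.0007] ([-0.0011, -0.1369, 0.0042], [-0.0158, 0.0036, 0.0011])
84 [0.5784 0.0022] ([-0.0009, -0.2067, 0.0043], [-0.0237, 0.0036, 0.0016])
88 [0.5708 0.0045] ([-0.0008, -0.2765, 0.0043], [-0.0316, 0.0035, 0.0015])
92 [0.5631 0.0063] ([-0.0006, -0.3463, 0.0043], [-0.0394, 0.0035, 0.0009])
96 [0.5554 0.0076] ([-0.0005, -0.4161, 0.0044], [-0.0472, 0.0035, -0.0003])
100 [0.5475 0.0083] ([-0.0003, -0.4859, 0.0044], [-0.0549, 0.0034, -0.002])
104 [0.5396 0.0085] ([-0.0002, -0.5557, 0.0044], [-0.0625, 0.0034, -0.0042])
```

View pics/wrist2.png

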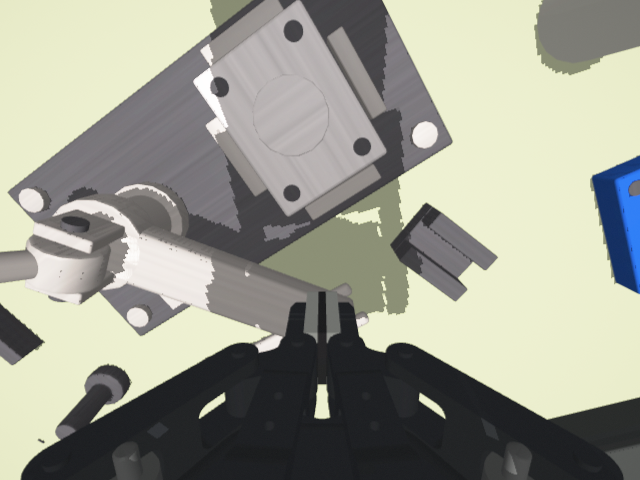

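The strap looks unmoved, still at a bearing of about 52°, with the fingertips at (322,300) over or beside its end. I need to check this in the other views.

Run:
```python
from h import *
s=ctrl.get_state();print(s["eef_pos"],s["contact_force"],s["joint_efforts"].round(2))
for n,(v0,v1,u0,u1) in(("scene",(200,350,240,440)),("side",(150,340,255,455))):
    c=ctrl.read_camera(n);np.savez(n+"1.npz",**c)
    cv2.imwrite(f"pics/{n}1.png",cv2.resize(c["pixels"][v0:v1,u0:u1],None,fx=3,fy=3,interpolation=cv2.INTER_CUBIC))
```

```text
[ 0.60090501 -0.00714685  0.06949793] [ 0.60238511  0.81243043 -0.16335278] [ 2.300e-01 -3.615e+01 -2.519e+01  2.000e-02  3.000e-02 -1.100e-01]
```

View pics/scene1.png

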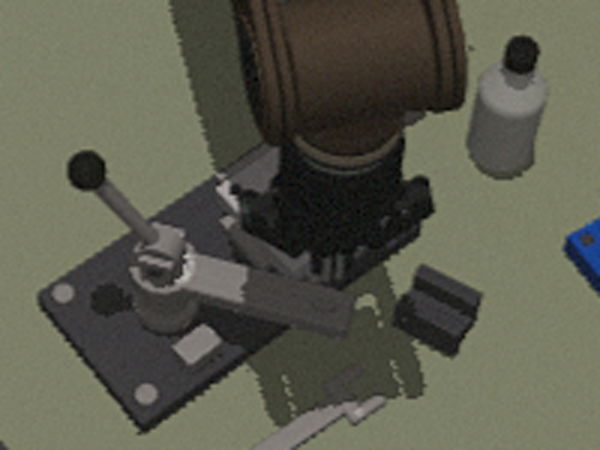

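View pics/side1.png

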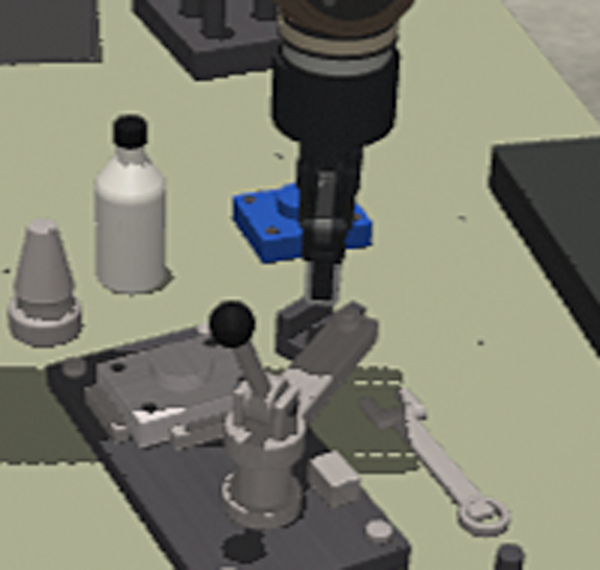

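The scene view shows the strap unmoved, with the fingertip beyond its end at about (330,280) in the crop. I'll measure where the fingertip really is.

Run:
```python
from h import *
s=ctrl.get_state();M=np.eye(4);M[:3,:3]=R.from_quat(s["tcp_rot"]).as_matrix();M[:3,3]=s["eef_pos"]
c=ctrl.read_camera("wrist");T=M@c["mount"]
I=c["mount"]
Pt=cloud(c,I)
for u in(312,332):
  for v in(290,294,298,305,315,325,340):
    print(u,v,c["range_z"][v,u].round(4),"tool",Pt[v,u].round(4))
# scene camera tip in world
for n in("scene","side"):
    d=np.load(n+"1.npz");P=cloud(d)
    k=(np.hypot(P[...,0]-.600,P[...,1]+.007)<.03)&(P[...,2]>.03)&(d["pixels"].max(-1)<70)
    q=P[k];o=np.argsort(q[:,2]);print(n,len(q),q[o[:300:12]].round(3).tolist()[:14])
P=cloud(c,T);q=P[(abs(P[...,2]-.08)<.004)&(P[...,0]>.575)&(P[...,0]<.66)&(P[...,1]<0.02)&(P[...,1]>-.09)]
print(len(q),q.mean(0))
cv2.imwrite("pics/tip.png",cv2.resize(c["pixels"][250:350,240:400],None,fx=5,fy=5))
```

```text
312 290 0.1799 tool [ 0.0002 -0.0065 -0.0054]
312 294 0.1491 tool [-0.0115 -0.035  -0.0045]
312 298 0.1449 tool [-0.0117 -0.0394 -0.0044]
312 305 0.1396 tool [-0.0114 -0.045  -0.0043]
312 315 0.1309 tool [-0.0119 -0.0539 -0.004 ]
312 325 0.1245 tool [-0.0116 -0.0607 -0.0038]
312 340 0.114 tool [-0.0125 -0.0715 -0.0035]
332 290 0.1895 tool [0.0044 0.0023 0.0054]
332 294 0.1492 tool [-0.0114 -0.0349  0.0042]
332 298 0.1466 tool [-0.0109 -0.0378  0.0041]
332 305 0.1384 tool [-0.012  -0.0461  0.0039]
332 315 0.1317 tool [-0.0115 -0.0533  0.0037]
332 325 0.1255 tool [-0.0111 -0.0599  0.0035]
332 340 0.114 tool [-0.0125 -0.0716  0.0031]
scene 1263 [[0.575, -0.002, 0.033], [0.591, -0.029, 0.078], [0.599, -0.017, 0.078], [0.604, -0.035, 0.079], [0.597, -0.03, 0.08], [0.612, -0.03, 0.08], [0.595, -0.036, 0.081], [0.612, -0.032, 0.081], [0.596, -0.034, 0.082], [0.604, -0.029, 0.082], [0.604, -0.033, 0.082], [0.625, -0.023, 0.083], [0.599, -0.029, 0.086], [0.608, -0.022, 0.089]]
side 314 [[0.588, -0.025, 0.077], [0.593, -0.02, 0.107], [0.597, -0.019, 0.111], [0.603, -0.019, 0.115], [0.602, -0.019, 0.119], [0.591, -0.017, 0.123], [0.598, -0.019, 0.126], [0.598, -0.025, 0.13], [0.593, -0.022, 0.135], [0.584, -0.032, 0.149], [0.6, -0.017, 0.166], [0.586, -0.013, 0.17], [0.606, -0.028, 0.174], [0.584, -0.027, 0.178]]
5065 [ 0.59111579 -0.04633202  0.07958376]
```

View pics/tip.png

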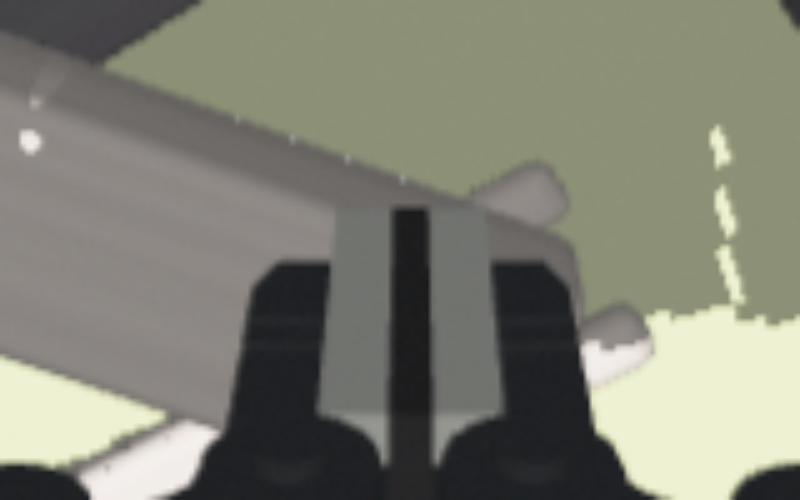

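The wrist depth puts the visible fingertips at tool y ≈ −0.034, and the side view gives their lowest point at z ≈ 0.105. So the fingers end about 34 mm short of the reported TCP, and they passed over the strap without touching it. I'll go back and come down lower, checking as I go.

Run:
```python
from h import *
print(delta([.65,-.054,.074],-41))
```

```text
([-0.0015, 0.4003, 0.0028], [0.061, -0.0057, -0.0285])
```

{"op": "jog_arm", "data": {
  "deltas": [
    [[0,0.1,0.003],[0.015,-0.006,-0.007],0],
    [[0,0.2,0.003],[0.03,-0.006,-0.014],0],
    [[0,0.3,0.003],[0.046,-0.006,-0.021],0],
    [[-0.001,0.4,0.003],[0.061,-0.006,-0.0285],0],
    [[-0.001,0.4,0.003],[0.061,-0.006,-0.0285],0],
    [[-0.001,0.4,0.003],[0.061,-0.006,-0.0285],0]
  ]
}}

```text
time: 3.78
eef_pos: [0.6506, -0.0547, 0.0746]
tcp_rot: [-0.662, 0.247, -0.248, 0.663]
contact_force: [0.3, -0.3, 0.1]
opening: -0.001
```

Run:
```python
from h import *
s=ctrl.get_state();print(s["eef_pos"],delta([.65,-.054,.034],-41))
for n,(v0,v1,u0,u1) in(("scene",(200,350,240,440)),("side",(150,340,255,455))):
    c=ctrl.read_camera(n)
    cv2.imwrite(f"pics/{n}2.png",cv2.resize(c["pixels"][v0:v1,u0:u1],None,fx=3,fy=3,interpolation=cv2.INTER_CUBIC))
```

```text
[ 0.65064022 -0.05467818  0.0745705 ] ([-0.0008, 0.0002, 0.0001], [-0.0009, 0.0406, 0.0001])
```

View pics/scene2.png

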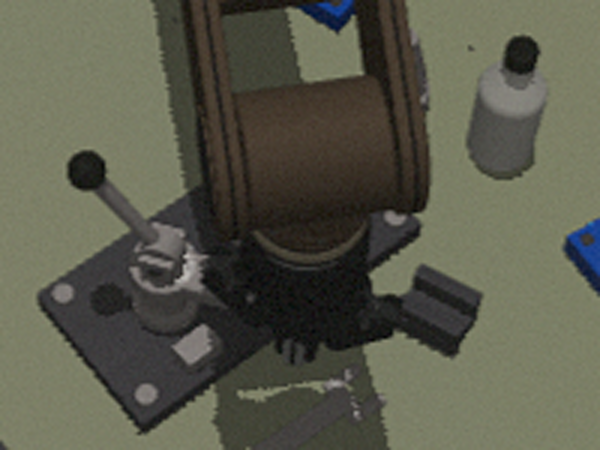

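View pics/side2.png

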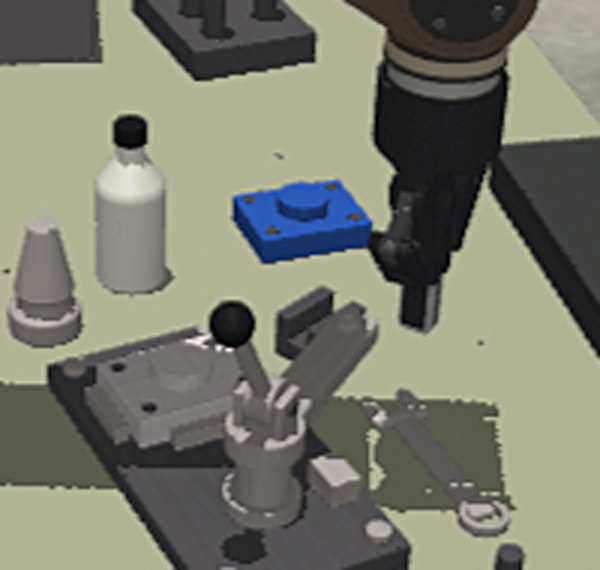

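Run:
```python
from h import *
c=ctrl.read_camera("side")
for v in(250,254,257,259,260,262):print(v,world(c,394,v).round(4),world(c,397,v).round(4))
```

```text
250 [ 0.6453 -0.062   0.1267] [ 0.6503 -0.0639  0.1274]
254 [ 0.6443 -0.0668  0.1212] [ 0.6507 -0.0651  0.1194]
257 [ 0.6442 -0.0685  0.1158] [ 0.651  -0.0657  0.1132]
259 [ 0.6455 -0.0661  0.1096] [ 0.6523 -0.0633  0.1069]
260 [ 0.6484 -0.0588  0.1021] [ 0.6521 -0.0645  0.1056]
262 [0.6964 0.0712 0.0031] [0.7027 0.0702 0.003 ]
```

Two views agree that the real tip is about 31 mm above the reported TCP. I'll go down to eef z ≈ 0.036, which puts the tip at about 0.067.

{"op": "jog_arm", "data": {
  "deltas": [
    [[0,0,0],[0,0.02,0],0],
    [[0,0,0],[-0.001,0.0385,0],0],
    [[0,0,0],[-0.001,0.0385,0],0],
    [[0,0,0],[-0.001,0.0385,0],0]
  ]
}}

```text
time: 4.27
eef_pos: [0.647, -0.0518, 0.0343]
tcp_rot: [-0.663, 0.248, -0.245, 0.663]
contact_force: [0.2, -1.3, 0.1]
opening: -0.0
```

Run:
```python
from h import *
s=ctrl.get_state();print(s["eef_pos"])
c=ctrl.read_camera("side");M=cloud(c)
k=(np.hypot(M[...,0]-s["eef_pos"][0],M[...,1]-s["eef_pos"][1])<.025)&(M[...,2]>.03)
print(np.sort(M[k][:,2])[:12].round(4))
P=np.array([.541,-.1045])
for th in list(range(50,79,4)):
    r=np.radians(th);p=P+.11*np.array([np.cos(r),np.sin(r)])+.026*np.array([np.sin(r),-np.cos(r)])
    print(th,p.round(4),delta([*p,.036],th-90))
```

```text
[ 0.64697378 -0.05181935  0.03429788]
[0.0624 0.0624 0.0634 0.0635 0.0636 0.0648 0.0648 0.0664 0.0668 0.0669
 0.0675 0.0676]
50 [ 0.6316 -0.0369] ([0.0, -0.0151, -0.0016], [-0.0226, -0.0002, 0.0007])
54 [ 0.6267 -0.0308] ([-0.0, -0.0849, -0.0016], [-0.0304, -0.0002, 0.0021])
58 [ 0.6213 -0.025 ] ([-0.0001, -0.1547, -0.0016], [-0.0382, -0.0002, 0.003])
62 [ 0.6156 -0.0196] ([-0.0001, -0.2245, -0.0016], [-0.0461, -0.0002, 0.0033])
66 [ 0.6095 -0.0146] ([-0.0002, -0.2944, -0.0016], [-0.054, -0.0002, 0.0031])
70 [ 0.6031 -0.01  ] ([-0.0002, -0.3642, -0.0016], [-0.0618, -0.0001, 0.0023])
74 [ 0.5963 -0.0059] ([-0.0003, -0.434, -0.0016], [-0.0696, -0.0001, 0.001])
78 [ 0.5893 -0.0023] ([-0.0004, -0.5038, -0.0016], [-0.0773, -0.0001, -0.0008])
```

{"op": "jog_arm", "data": {
  "deltas": [
    [[0,-0.015,0],[-0.012,-0.001,0.001],0],
    [[0,-0.015,0],[-0.0225,-0.001,0.001],0],
    [[0,-0.085,-0.001],[-0.0305,-0.001,0.002],0],
    [[0,-0.155,-0.001],[-0.038,-0.001,0.003],0],
    [[0,-0.155,-0.001],[-0.038,-0.001,0.003],0]
  ]
}}

```text
time: 4.73
eef_pos: [0.6212, -0.0237, 0.0383]
tcp_rot: [-0.68, 0.193, -0.194, 0.68]
contact_force: [-0.7, 0.1, -0.2]
opening: -0.002
```

Run:
```python
from h import *
s=ctrl.get_state();print(s["eef_pos"],s["contact_force"])
P=np.array([.541,-.1045])
for th in list(range(62,91,4)):
    r=np.radians(th);p=P+.11*np.array([np.cos(r),np.sin(r)])+.026*np.array([np.sin(r),-np.cos(r)])
    print(th,p.round(4),delta([*p,.036],th-90))
c=ctrl.read_camera("wrist");cv2.imwrite("pics/wrist3.png",c["pixels"])
```

```text
[ 0.62117384 -0.02373787  0.03830869] [-0.67114985  0.13423774 -0.16906427]
62 [ 0.6156 -0.0196] ([-0.0009, -0.0668, 0.0012], [-0.0069, 0.0023, 0.0006])
66 [ 0.6095 -0.0146] ([-0.0009, -0.1366, 0.0013], [-0.0148, 0.0023, 0.0016])
70 [ 0.6031 -0.01  ] ([-0.0008, -0.2064, 0.0013], [-0.0226, 0.0023, 0.0021])
74 [ 0.5963 -0.0059] ([-0.0008, -0.2762, 0.0013], [-0.0305, 0.0023, 0.002])
78 [ 0.5893 -0.0023] ([-0.0007, -0.346, 0.0014], [-0.0384, 0.0023, 0.0014])
82 [0.5821 0.0008] ([-0.0007, -0.4158, 0.0014], [-0.0462, 0.0023, 0.0002])
86 [0.5746 0.0034] ([-0.0006, -0.4856, 0.0014], [-0.0539, 0.0022, -0.0015])
90 [0.567  0.0055] ([-0.0006, -0.5554, 0.0014], [-0.0615, 0.0022, -0.0037])
```

View pics/wrist3.png

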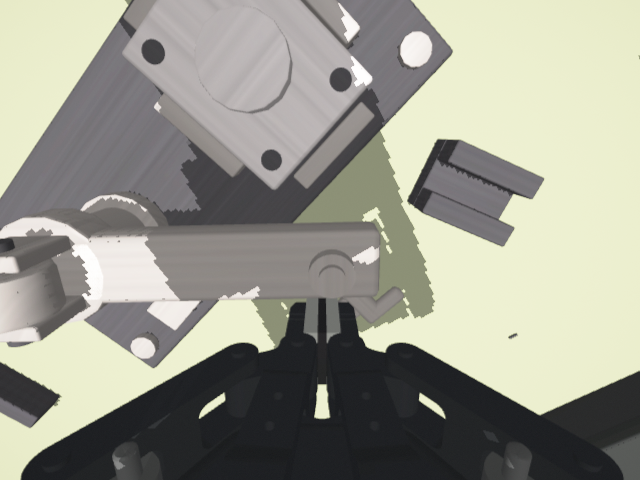

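The strap now lies across the image at rows 225–300, level with the fingers at (322,300), so it has turned to about 58°. I'll keep pushing.

{"op": "jog_arm", "data": {
  "deltas": [
    [[-0.001,-0.067,0.001],[-0.007,0.002,0.0005],0],
    [[-0.001,-0.137,0.001],[-0.015,0.002,0.0015],0],
    [[-0.001,-0.206,0.001],[-0.0225,0.002,0.002],0],
    [[-0.001,-0.276,0.001],[-0.0305,0.002,0.002],0],
    [[-0.001,-0.346,0.001],[-0.0385,0.002,0.0015],0],
    [[-0.001,-0.416,0.001],[-0.046,0.002,0],0],
    [[-0.001,-0.486,0.001],[-0.054,0.002,-0.0015],0],
    [[-0.001,-0.555,0.001],[-0.0615,0.002,-0.0035],0],
    [[-0.001,-0.555,0.001],[-0.0615,0.002,-0.0035],0]
  ]
}}

```text
time: 5.53
eef_pos: [0.5671, 0.0058, 0.037]
tcp_rot: [0.707, -0.001, 0.002, -0.707]
contact_force: [-0.3, 0.5, 0.2]
opening: -0.002
```

Run:
```python
from h import *
s=ctrl.get_state();print(s["eef_pos"],s["contact_force"])
P=np.array([.541,-.1045])
for th in list(range(92,107,2)):
    r=np.radians(th);p=P+.11*np.array([np.cos(r),np.sin(r)])+.026*np.array([np.sin(r),-np.cos(r)])
    print(th,p.round(4),delta([*p,.036],th-90))
M=np.eye(4);M[:3,:3]=R.from_quat(s["tcp_rot"]).as_matrix();M[:3,3]=s["eef_pos"]
c=ctrl.read_camera("wrist");cv2.imwrite("pics/wrist4.png",c["pixels"]);T=M@c["mount"]
C=cloud(c,T);k=(abs(C[...,2]-.08)<.004)&(np.hypot(C[...,0]-P[0],C[...,1]-P[1])<.14)&(np.hypot(C[...,0]-P[0],C[...,1]-P[1])>.045)
print(C[k].mean(0),cv2.minAreaRect((C[k][:,:2]*1000).astype(np.float32)))
```

```text
[0.56706866 0.00577217 0.03695321] [-0.27785706  0.48683498  0.21370925]
92 [0.5631 0.0063] ([0.0004, -0.0384, 0.0009], [-0.0039, 0.0009, 0.0006])
94 [0.5593 0.007 ] ([0.0004, -0.0733, 0.0009], [-0.0078, 0.0009, 0.0012])
96 [0.5554 0.0076] ([0.0005, -0.1082, 0.0009], [-0.0117, 0.0009, 0.0018])
98 [0.5514 0.008 ] ([0.0005, -0.1431, 0.0009], [-0.0156, 0.0009, 0.0022])
100 [0.5475 0.0083] ([0.0005, -0.178, 0.0009], [-0.0196, 0.0009, 0.0025])
102 [0.5436 0.0085] ([0.0005, -0.2129, 0.0009], [-0.0235, 0.0009, 0.0026])
104 [0.5396 0.0085] ([0.0005, -0.2478, 0.0009], [-0.0275, 0.0009, 0.0027])
106 [0.5357 0.0084] ([0.0005, -0.2827, 0.0008], [-0.0314, 0.0009, 0.0025])
[ 0.53912453 -0.01845164  0.07956288] ((543.1522827148438, -16.263935089111328), (36.16359329223633, 90.56206512451172), 0.342319130897522)
```

View pics/wrist4.png

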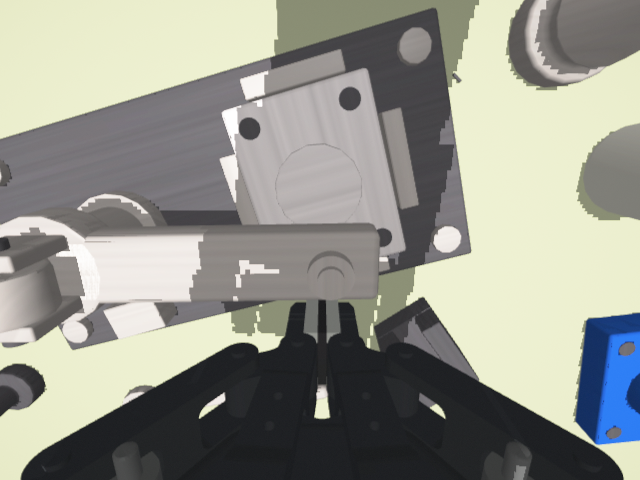

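The strap is at about 90°, across rows 225–300. The boss, at (319,188), is still ahead of it. Next I push to about 101° and measure.

{"op": "jog_arm", "data": {
  "deltas": [
    [[0,-0.05,0.001],[-0.005,0.001,0.001],0],
    [[0,-0.1,0.001],[-0.011,0.001,0.0015],0],
    [[0,-0.15,0.001],[-0.0165,0.001,0.002],0],
    [[0,-0.195,0.001],[-0.0215,0.001,0.0025],0],
    [[0,-0.195,0.001],[-0.0215,0.001,0.0025],0],
    [[0,-0.195,0.001],[-0.0215,0.001,0.0025],0]
  ]
}}

```text
time: 6.08
eef_pos: [0.5459, 0.0084, 0.036]
tcp_rot: [-0.704, -0.065, 0.066, 0.704]
contact_force: [1.6, -0.1, 0.6]
opening: 0.004
```

```bash
cat > m.py <<'E'
from h import *
import sys
s=ctrl.get_state();print(s["eef_pos"],s["contact_force"])
P=np.array([.541,-.1045])
M=np.eye(4);M[:3,:3]=R.from_quat(s["tcp_rot"]).as_matrix();M[:3,3]=s["eef_pos"]
c=ctrl.read_camera("wrist");np.savez("w.npz",T=M@c["mount"],**c);cv2.imwrite(f"pics/{sys.argv[1]}.png",c["pixels"]);T=M@c["mount"]
C=cloud(c,T);d=np.hypot(C[...,0]-P[0],C[...,1]-P[1])
k=(abs(C[...,2]-.08)<.003)&(d<.14)&(d>.06)&(C[...,1]>-.07)
q=C[k]
for lo in np.arange(.06,.13,.01):
    e=q[(d[k]>lo)&(d[k]<lo+.01)]
    if len(e)>20:
        a=np.degrees(np.arctan2(e[:,1]-P[1],e[:,0]-P[0]));r=lo+.005
        print(round(r,3),len(e),np.percentile(a,[1,99]).round(2),"mid",np.percentile(a,[1,99]).mean().round(2),"half w",np.diff(np.radians(np.percentile(a,[1,99])))*r/2)
E
python3 m.py wrist5
python3 - <<'E'
from h import *
P=np.array([.541,-.1045])
for th in list(range(102,110,1)):
    r=np.radians(th);p=P+.11*np.array([np.cos(r),np.sin(r)])+.026*np.array([np.sin(r),-np.cos(r)])
    print(th,p.round(4),delta([*p,.036],th-90))
E
```

```text
[0.54593827 0.00836598 0.03600619] [ 1.57309378 -0.06261377  0.55861959]
0.065 1734 [ 88.65 114.52] mid 101.58 half w [0.01467496]
0.075 1729 [ 90.25 112.63] mid 101.44 half w [0.01464646]
0.085 1715 [ 91.85 111.31] mid 101.58 half w [0.01443244]
0.095 1760 [ 90.07 110.22] mid 100.15 half w [0.01670539]
0.105 1380 [ 90.19 109.3 ] mid 99.75 half w [0.01750846]
0.115 700 [ 91.72 108.78] mid 100.25 half w [0.01712513]
0.125 1594 [ 91.93 107.97] mid 99.95 half w [0.01750263]
0.135 474 [ 95.21 107.52] mid 101.37 half w [0.01450646]
102 [0.5436 0.0085] ([-0.0001, -0.0229, -0.0009], [-0.0023, -0.0001, 0.0006])
103 [0.5416 0.0085] ([-0.0001, -0.0403, -0.0009], [-0.0042, -0.0001, 0.001])
104 [0.5396 0.0085] ([-0.0001, -0.0578, -0.0009], [-0.0062, -0.0001, 0.0013])
105 [0.5376 0.0085] ([-0.0001, -0.0752, -0.0009], [-0.0081, -0.0001, 0.0016])
106 [0.5357 0.0084] ([-0.0001, -0.0927, -0.0009], [-0.0101, -0.0001, 0.0019])
107 [0.5337 0.0083] ([-0.0002, -0.1101, -0.0009], [-0.012, -0.0001, 0.0022])
108 [0.5317 0.0082] ([-0.0002, -0.1276, -0.0009], [-0.014, -0.0001, 0.0024])
109 [0.5298 0.008 ] ([-0.0002, -0.145, -0.0009], [-0.0159, -0.0001, 0.0026])
```

View pics/wrist5.png

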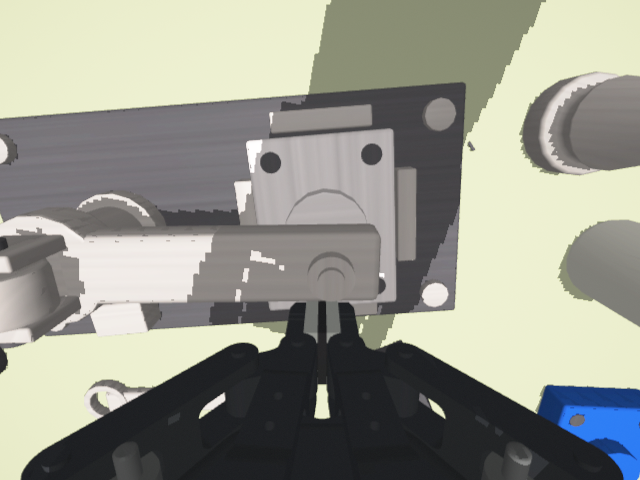

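The strap is at about 101.4°, against a boss bearing of about 104.8°. I'll push the remaining 3.3°.

{"op": "jog_arm", "data": {
  "deltas": [
    [[0,-0.03,0],[-0.0035,0,0.001],0],
    [[0,-0.065,0],[-0.007,0,0.0015],0],
    [[0,-0.065,0],[-0.007,0,0.0015],0],
    [[0,-0.065,0],[-0.007,0,0.0015],0]
  ]
}}

```text
time: 6.47
eef_pos: [0.5389, 0.0084, 0.0359]
tcp_rot: [-0.702, -0.088, 0.088, 0.702]
contact_force: [0.8, -0.1, -0.0]
opening: -0.002
```

```bash
python3 m.py wrist6
python3 - <<'E'
from h import *
print(delta([.575,.018,.05],15))
print(delta([.575,.018,.22],15))
E
```

```text
[0.53894556 0.00844725 0.03588209] [ 0.83770411 -0.13089377 -0.03033578]
0.065 1746 [ 92.24 118.12] mid 105.18 half w [0.01468028]
0.075 1733 [ 93.87 116.16] mid 105.02 half w [0.01459226]
0.085 1724 [ 95.44 114.85] mid 105.14 half w [0.01439902]
0.095 1758 [ 93.56 113.73] mid 103.64 half w [0.0167189]
0.105 1394 [ 93.71 112.92] mid 103.32 half w [0.01759938]
0.115 704 [ 95.29 112.35] mid 103.82 half w [0.01712412]
0.125 1592 [ 95.48 111.54] mid 103.51 half w [0.01751723]
0.135 478 [ 98.83 111.12] mid 104.97 half w [0.01448257]
([-0.0003, -0.012, -0.0012], [0.0373, -0.0142, 0.0003])
([-0.0003, -0.012, -0.0012], [0.0371, -0.1842, 0.0004])
```

View pics/wrist6.png

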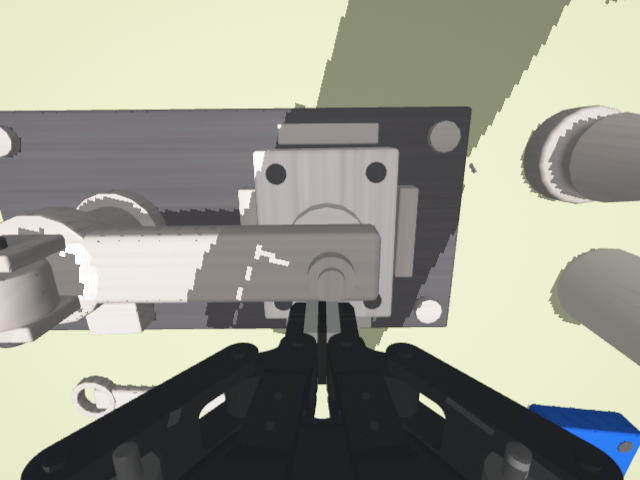

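The strap is at about 105° and parallel to the plate's edges (rows 107 and 327). I'll back away, go up, and check from free views.

{"op": "jog_arm", "data": {
  "deltas": [
    [[0,0,0],[0.02,0,0],0],
    [[0,0,0],[0.04,0,0],0],
    [[0,0,0],[0.04,-0.04,0],0],
    [[0,0,0],[0.04,-0.08,0],0],
    [[0,0,0],[0.04,-0.12,0],0],
    [[0,0,0],[0.04,-0.16,0],0],
    [[0,0,0],[0.06,-0.19,0],0],
    [[0,0,0],[0.08,-0.19,0],0],
    [[0,0,0],[0.1,-0.19,0],0],
    [[0,0,0],[0.1,-0.19,0],0]
  ]
}}

```text
time: 7.35
eef_pos: [0.638, 0.0336, 0.226]
tcp_rot: [-0.702, -0.088, 0.088, 0.702]
contact_force: [-0.2, 0.5, -0.6]
opening: -0.001
```

Run:
```python
from h import *
s=ctrl.get_state();print(s["eef_pos"])
M=np.eye(4);M[:3,:3]=R.from_quat(s["tcp_rot"]).as_matrix();M[:3,3]=s["eef_pos"]
c=ctrl.read_camera("wrist");cv2.imwrite("pics/wrist7.png",c["pixels"]);c["T"]=M@c["mount"];np.savez("w.npz",**c)
for n,(v0,v1,u0,u1) in(("scene",(210,350,240,400)),("side",(225,365,255,415))):
    d=ctrl.read_camera(n);np.savez(n+"3.npz",**d)
    cv2.imwrite(f"pics/{n}3.png",cv2.resize(d["pixels"][v0:v1,u0:u1],None,fx=4,fy=4,interpolation=cv2.INTER_CUBIC))
```

```text
[0.63803415 0.03356791 0.22596488]
```

View pics/wrist7.png

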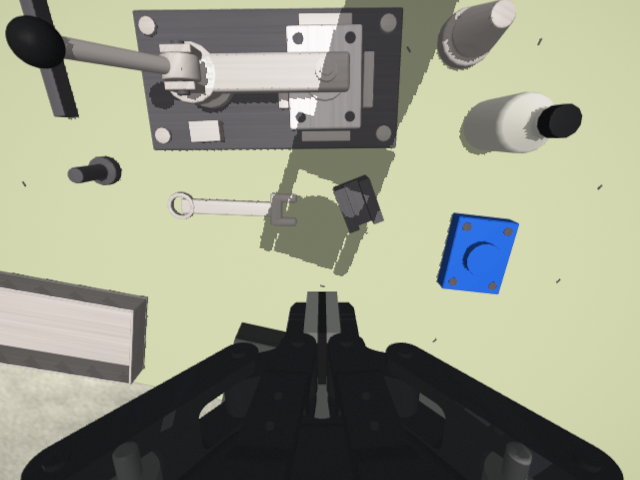

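View pics/scene3.png

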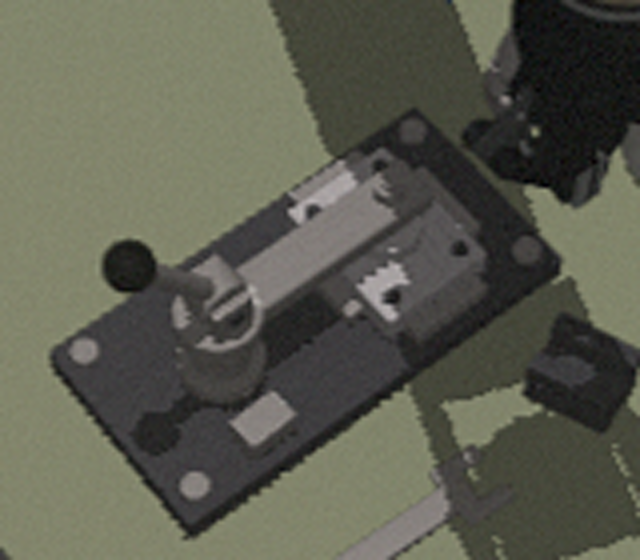

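View pics/side3.png

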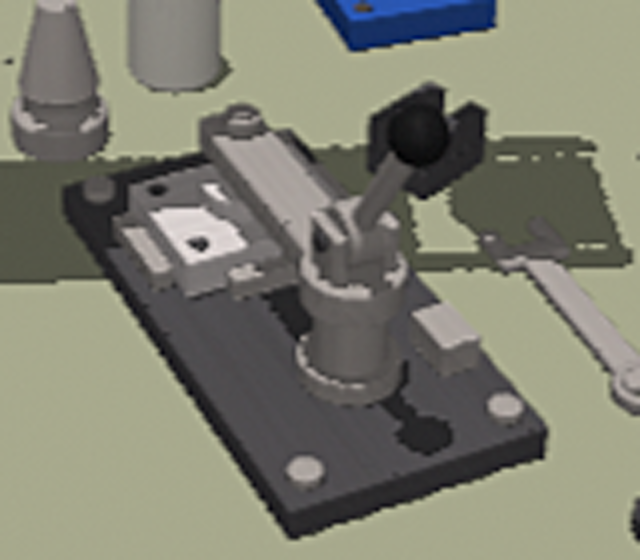

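All views show the strap over the part with the lever raised, and the loose items are in place. In the wrist image the part's holes are at (298,39), (350,37), (300,117) and (354,118), and the knob is at (35,43). Next I measure the centring.

Run:
```python
from h import *
w=dict(np.load("w.npz"));sc=dict(np.load("scene3.npz"));sd=dict(np.load("side3.npz"))
H=[world(w,u,v,.040) for u,v in((298,39),(350,37),(300,117),(354,118))]
print(np.round(H,4),"part ctr",np.mean(H,0).round(4))
S=np.array([world(w,u,v,.021) for u,v in((147,25),(388,23),(162,135),(384,133))]);print("screw ctr",S.mean(0))
P=np.array([.541,-.1045])
for n,c in(("w",w),("scene",sc),("side",sd)):
    C=cloud(c);d=np.hypot(C[...,0]-P[0],C[...,1]-P[1])
    ang=np.degrees(np.arctan2(C[...,1]-P[1],C[...,0]-P[0]))
    k=(abs(C[...,2]-.080)<.004)&(d<.15)&(d>.05)&(abs(ang-105)<30)
    q=C[k];print(n,len(q),cv2.minAreaRect((q[:,:2]*1000).astype(np.float32)),"mean bearing",np.degrees(np.arctan2(*(q.mean(0)[:2]-P)[::-1])))
    k=(C[...,2]>.0845)&(C[...,2]<.098)&(abs(d-.115)<.015)&(abs(ang-105)<15);print(" nut",k.sum(),C[k].mean(0) if k.any() else 0)
    k=(c["pixels"].max(-1)<45)&(C[...,2]>.15)&(C[...,2]<.21)&(d<.1)
    q=C[k]
    if len(q)>20:
        A=np.c_[2*q,np.ones(len(q))];x=np.linalg.lstsq(A,(q**2).sum(1),rcond=None)[0];print(" knob",len(q),q.mean(0),"sph",x[:3],np.sqrt(x[3]+(x[:3]**2).sum()))
```

```text
[[ 0.4869 -0.0273  0.04  ]
 [ 0.4736  0.0186  0.04  ]
 [ 0.552  -0.0102  0.04  ]
 [ 0.54    0.0413  0.04  ]] part ctr [0.5131 0.0056 0.04  ]
screw ctr [ 0.52620404 -0.04796586  0.021     ]
w 3456 ((517.919921875, -16.90973663330078), (30.198017120361328, 85.15447998046875), 14.92764663696289) mean bearing 104.47371581017238
 nut 443 [0.5125069  0.005      0.09022364]
 knob 2221 [ 0.55422198 -0.14750979  0.186669  ] sph [ 0.55415026 -0.15235091  0.18023615] 0.012239352950820822
scene 399 ((518.677490234375, -16.396862030029297), (32.758583068847656, 85.49375915527344), 15.163533210754395) mean bearing 103.28554863454647
 nut 58 [0.51377687 0.00430598 0.09110616]
 knob 128 [ 0.55947449 -0.15299177  0.1877212 ] sph [ 0.55597539 -0.15270815  0.18220542] 0.011333360394082972
side 366 ((516.8429565429688, -15.537612915039062), (31.803308486938477, 87.31977844238281), 14.08007526397705) mean bearing 106.82613270797113
 nut 63 [0.51091552 0.00266874 0.08972991]
 knob 197 [ 0.55175925 -0.15892881  0.18478154] sph [ 0.55336074 -0.15352009  0.18117118] 0.011781830475817623
```

The nut is at (.5125,.004) and the part's centre at (.513,.0055), so they agree within 2 mm. The knob centre is at about (.554,-.1525,.181). I'll move above the knob with tool x along the lever's plane.

Run:
```python
from h import *
print(delta([.553,-.149,.21],-75))
```

```text
([0.0027, 1.5583, -0.0047], [-0.1242, 0.0147, -0.1563])
```

{"op": "jog_arm", "data": {
  "deltas": [
    [[0,0.12,0],[-0.02,0,-0.02],0],
    [[0,0.24,0],[-0.04,0,-0.04],0],
    [[0,0.36,0],[-0.06,0,-0.06],0],
    [[0,0.48,0],[-0.08,0,-0.08],0],
    [[0,0.6,0],[-0.095,0,-0.1],0],
    [[0,0.72,0],[-0.11,0,-0.12],0],
    [[0,0.84,0],[-0.124,0,-0.14],0],
    [[0,0.96,0],[-0.124,0,-0.156],0],
    [[0,1.08,0],[-0.124,0,-0.156],0],
    [[0,1.2,0],[-0.124,0,-0.156],0]
  ]
}}

```text
time: 8.33
eef_pos: [0.5515, -0.1496, 0.2239]
tcp_rot: [0.628, -0.329, 0.324, -0.626]
contact_force: [0.0, 0.5, 0.0]
opening: 0.003
```

Run:
```python
from h import *
print(delta([.553,-.149,.2],-75))
```

```text
([0.0058, 0.3494, -0.0036], [0.0005, 0.0239, 0.0017])
```

{"op": "jog_arm", "data": {
  "deltas": [
    [[0.006,0.12,0],[0,0.01,0.001],0],
    [[0.006,0.24,-0.002],[0,0.02,0.0015],0],
    [[0.006,0.35,-0.004],[0.0005,0.024,0.0015],0],
    [[0.006,0.35,-0.004],[0.0005,0.024,0.0015],0],
    [[0.006,0.35,-0.004],[0.0005,0.024,0.0015],0]
  ]
}}

```text
time: 8.75
eef_pos: [0.5517, -0.1488, 0.1992]
tcp_rot: [0.562, -0.431, 0.429, -0.561]
contact_force: [0.7, -0.3, 0.3]
opening: -0.001
```

Run:
```python
from h import *
s=ctrl.get_state();print(s["eef_pos"])
print(delta([.553,-.149,.17],-75))
c=ctrl.read_camera("wrist");cv2.imwrite("pics/wrist8.png",c["pixels"])
Pt=cloud(c,c["mount"])
k=(c["pixels"].max(-1)<60)
for n,(v0,v1,u0,u1) in(("scene",(180,320,220,380)),("side",(195,335,275,435))):
    d=ctrl.read_camera(n)
    cv2.imwrite(f"pics/{n}4.png",cv2.resize(d["pixels"][v0:v1,u0:u1],None,fx=4,fy=4,interpolation=cv2.INTER_CUBIC))
    C=cloud(d);k=(np.hypot(C[...,0]-.553,C[...,1]+.149)<.03)&(C[...,2]>.2);print(n,np.sort(C[k][:,2])[:10].round(4))
```

```text
[ 0.55172414 -0.14882834  0.19922152]
([0.0015, 0.0018, -0.0009], [0.0005, 0.0292, 0.0012])
scene [0.2298 0.23   0.2304 0.2329 0.2341 0.2351 0.2353 0.2363 0.2364 0.2367]
side [0.2295 0.2304 0.2305 0.2306 0.2306 0.2306 0.2308 0.2311 0.2315 0.2318]
```

View pics/wrist8.png

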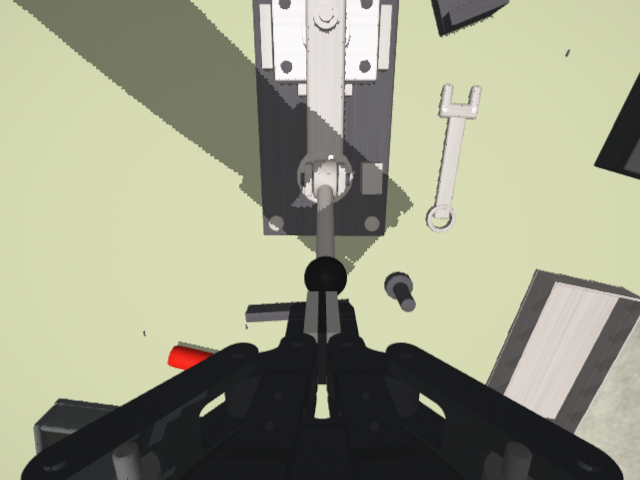

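View pics/side4.png

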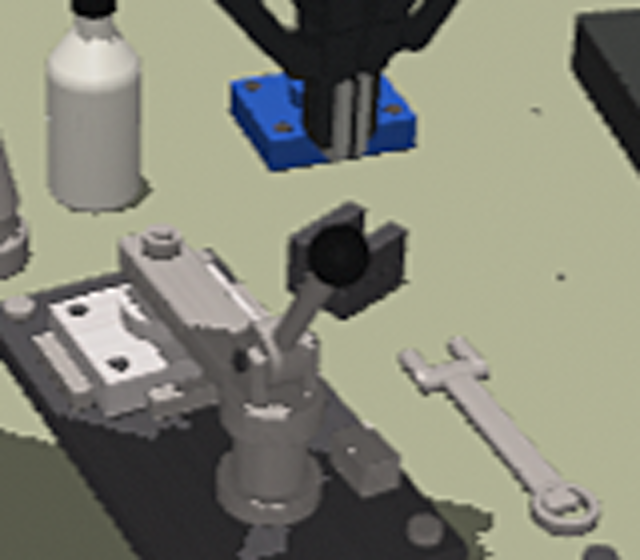

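View pics/scene4.png

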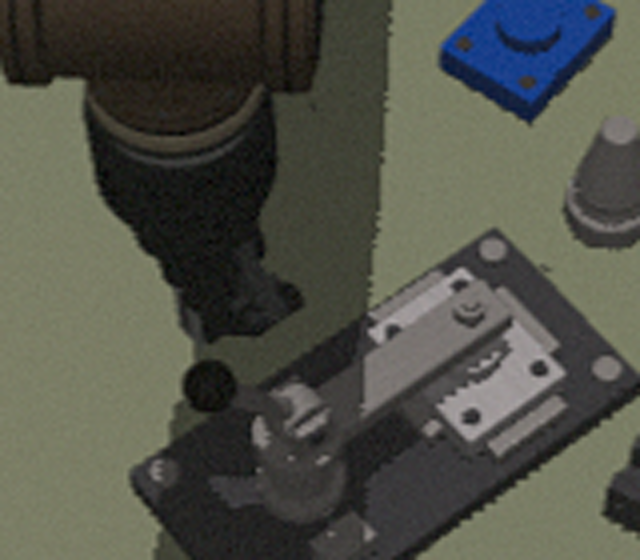

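The fingers are lined up over the knob: knob at (325,277) in the wrist image, and the tip at z 0.230 measures 31 mm above the reported TCP again. Now I plan the arc.

Run:
```python
from h import *
u=np.array([.259,-.966]);P=np.array([.5415,-.1045])
for a in (62,56,50,44,38,32,26,20,14,8,4,0):
    t=np.radians(a);xy=P+u*(.095*np.cos(t)-.002);z=.098+.095*np.sin(t)+.013-.031
    print(a,z.round(4),delta([*xy,z],-75)[1])
```

```text
62 0.1639 [-0.0035, 0.0366, 0.0006]
56 0.1588 [0.005, 0.0417, 0.0006]
50 0.1528 [0.013, 0.0477, 0.0006]
44 0.146 [0.0202, 0.0545, 0.0006]
38 0.1385 [0.0268, 0.062, 0.0006]
32 0.1303 [0.0325, 0.0702, 0.0006]
26 0.1216 [0.0373, 0.0789, 0.0005]
20 0.1125 [0.0411, 0.088, 0.0005]
14 0.103 [0.044, 0.0975, 0.0005]
8 0.0932 [0.0459, 0.1073, 0.0005]
4 0.0866 [0.0466, 0.1139, 0.0005]
0 0.08 [0.0468, 0.1205, 0.0005]
```

{"op": "jog_arm", "data": {
  "deltas": [
    [[0.001,0.002,0],[-0.003,0.02,0.001],0],
    [[0.001,0.002,0],[-0.003,0.035,0.001],0],
    [[0.001,0.002,0],[0.001,0.039,0.001],0],
    [[0.001,0.002,0],[0.005,0.042,0.001],0],
    [[0.001,0.002,0],[0.013,0.048,0.001],0],
    [[0.001,0.002,0],[0.013,0.048,0.001],0]
  ]
}}

```text
time: 9.4
eef_pos: [0.5583, -0.1634, 0.153]
tcp_rot: [-0.561, 0.429, -0.433, 0.561]
contact_force: [0.4, -2.8, 2.1]
opening: -0.001
```

Run:
```python
from h import *
s=ctrl.get_state();print(s["eef_pos"],s["contact_force"])
d=ctrl.read_camera("side")
cv2.imwrite("pics/side5.png",cv2.resize(d["pixels"][195:335,275:435],None,fx=4,fy=4,interpolation=cv2.INTER_CUBIC))
u=np.array([.259,-.966]);P=np.array([.5415,-.1045])
for a in (50,44,38,32,26,20,14,8,4,0):
    t=np.radians(a);xy=P+u*(.095*np.cos(t)-.002);z=.098+.095*np.sin(t)+.013-.031
    print(a,z.round(4),delta([*xy,z],-75))
```

```text
[ 0.55825463 -0.16343533  0.15295822] [ 0.35984104 -2.75675367  2.05659059]
50 0.1528 ([-0.0029, -0.0016, 0.0025], [-0.0015, 0.0001, -0.0008])
44 0.146 ([-0.0029, -0.0016, 0.0025], [0.0058, 0.0069, -0.0008])
38 0.1385 ([-0.0029, -0.0016, 0.0025], [0.0123, 0.0145, -0.0008])
32 0.1303 ([-0.0029, -0.0016, 0.0025], [0.0179, 0.0226, -0.0008])
26 0.1216 ([-0.0029, -0.0016, 0.0025], [0.0227, 0.0313, -0.0008])
20 0.1125 ([-0.0029, -0.0016, 0.0025], [0.0266, 0.0405, -0.0008])
14 0.103 ([-0.0029, -0.0016, 0.0025], [0.0295, 0.05, -0.0009])
8 0.0932 ([-0.0029, -0.0016, 0.0025], [0.0314, 0.0598, -0.0009])
4 0.0866 ([-0.0029, -0.0016, 0.0025], [0.032, 0.0664, -0.0009])
0 0.08 ([-0.0029, -0.0016, 0.0025], [0.0323, 0.073, -0.0009])
```

View pics/side5.png

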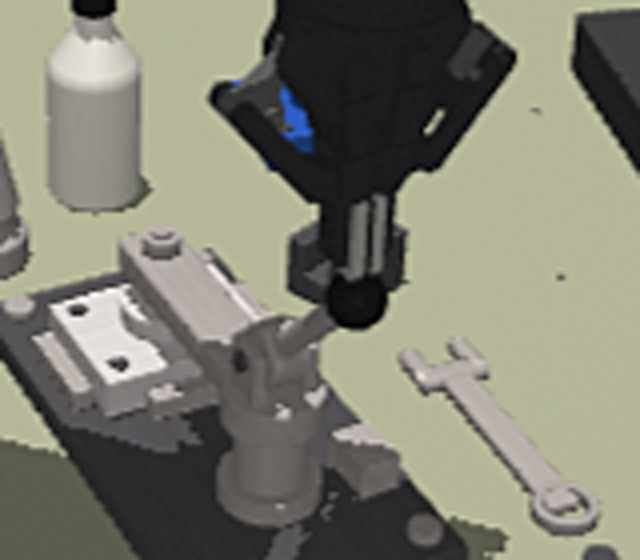

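The fingertip rests on top of the knob at (357,295), the lever is turning, the force is about 3 N, and the strap hasn't moved. I'll continue down the arc, with the tool z offset kept.

{"op": "jog_arm", "data": {
  "deltas": [
    [[-0.002,0,0.002],[0.006,0.007,-0.0005],0],
    [[-0.002,0,0.002],[0.012,0.0145,-0.0005],0],
    [[-0.002,0,0.002],[0.018,0.0225,-0.0005],0],
    [[-0.002,0,0.002],[0.0225,0.031,-0.0005],0],
    [[-0.002,0,0.002],[0.0265,0.0405,-0.0005],0],
    [[-0.002,0,0.002],[0.0295,0.05,-0.0005],0],
    [[-0.002,0,0.002],[0.031,0.058,-0.0005],0],
    [[-0.002,0,0.002],[0.031,0.058,-0.0005],0]
  ]
}}

```text
time: 10.12
eef_pos: [0.5646, -0.1927, 0.0925]
tcp_rot: [-0.56, 0.432, -0.43, 0.561]
contact_force: [0.2, -0.8, 0.1]
opening: -0.001
```

Run:
```python
from h import *
s=ctrl.get_state();print(s["eef_pos"],s["contact_force"])
d=ctrl.read_camera("side")
cv2.imwrite("pics/side6.png",cv2.resize(d["pixels"][195:335,275:435],None,fx=4,fy=4,interpolation=cv2.INTER_CUBIC))
u=np.array([.259,-.966]);P=np.array([.5415,-.1045])
for a in (8,4,0,-1,-2):
    t=np.radians(a);xy=P+u*(.095*np.cos(t)-.002);z=.098+.095*np.sin(t)+.013-.031
    print(a,z.round(4),delta([*xy,z],-75))
```

```text
[ 0.56461314 -0.19271075  0.09252087] [ 0.18277303 -0.7578891   0.06475563]
8 0.0932 ([0.0022, -0.002, -0.0037], [0.0018, -0.0005, 0.0008])
4 0.0866 ([0.0022, -0.002, -0.0037], [0.0025, 0.0061, 0.0008])
0 0.08 ([0.0022, -0.002, -0.0037], [0.0028, 0.0128, 0.0008])
-1 0.0783 ([0.0022, -0.002, -0.0037], [0.0027, 0.0144, 0.0008])
-2 0.0767 ([0.0022, -0.002, -0.0037], [0.0027, 0.0161, 0.0008])
```

View pics/side6.png

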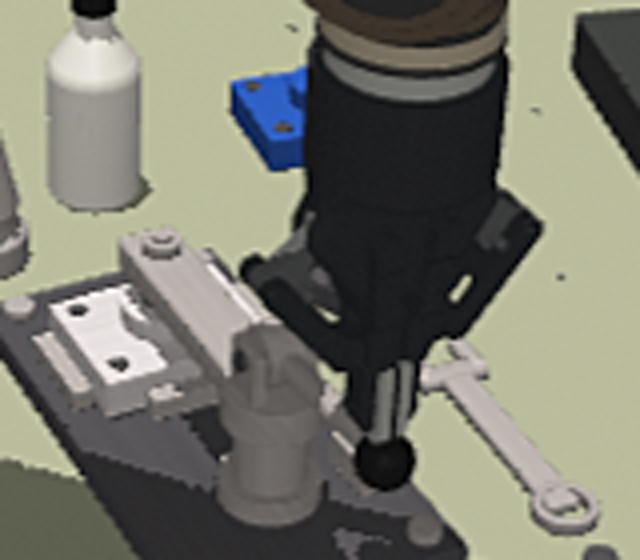

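The knob is at (385,460), nearly level. Now for the last stretch.

{"op": "jog_arm", "data": {
  "deltas": [
    [[0.002,-0.002,-0.003],[0.0025,0.006,0.0005],0],
    [[0.002,-0.002,-0.003],[0.0025,0.011,0.0005],0],
    [[0.002,-0.002,-0.003],[0.0025,0.013,0.0005],0],
    [[0.002,-0.002,-0.003],[0.0025,0.013,0.0005],0]
  ]
}}

```text
time: 10.5
eef_pos: [0.5654, -0.1939, 0.0822]
tcp_rot: [0.561, -0.431, 0.43, -0.561]
contact_force: [-4.5, 2.3, 12.4]
opening: -0.0
```

{"op": "jog_arm", "data": {
  "deltas": [
    [[0,0,0],[0,0.003,0],0],
    [[0,0,0],[0,0.004,0],0],
    [[0,0,0],[0,0.004,0],0]
  ]
}}

```text
time: 10.75
eef_pos: [0.5655, -0.1939, 0.082]
tcp_rot: [0.562, -0.431, 0.429, -0.561]
contact_force: [-7.7, 2.2, 19.3]
opening: 0.0
```

Run:
```python
from h import *
s=ctrl.get_state();print(s["eef_pos"],s["contact_force"])
d=ctrl.read_camera("side")
cv2.imwrite("pics/side7.png",cv2.resize(d["pixels"][195:335,275:435],None,fx=4,fy=4,interpolation=cv2.INTER_CUBIC))
```

```text
[ 0.56546486 -0.19393061  0.08202371] [-7.6869801   2.23006469 19.29805384]
```

View pics/side7.png

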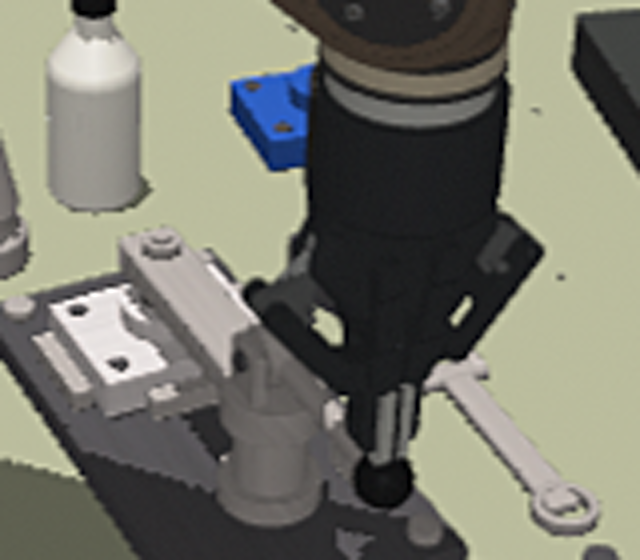

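The height no longer changes while the force grows, so the lever is on its stop. I'll lift straight off and check.

{"op": "jog_arm", "data": {
  "deltas": [
    [[0,0,0],[0,-0.003,0],0],
    [[0,0,0],[0,-0.015,0],0],
    [[0,0,0],[0,-0.05,0],0],
    [[0,0,0],[0,-0.09,0],0],
    [[0,0,0],[0.03,-0.13,0],0],
    [[0,0,0],[0.06,-0.15,0],0],
    [[0,0,0],[0.09,-0.15,0],0],
    [[0,0,0],[0.12,-0.15,0],0],
    [[0,0,0],[0.12,-0.15,0],0]
  ]
}}

```text
time: 11.55
eef_pos: [0.5973, -0.3142, 0.2315]
tcp_rot: [0.561, -0.431, 0.431, -0.56]
contact_force: [-0.1, 0.6, -1.4]
opening: -0.003
```

Run:
```python
from h import *
s=ctrl.get_state();print(s["time"],s["eef_pos"],s["contact_force"])
M=np.eye(4);M[:3,:3]=R.from_quat(s["tcp_rot"]).as_matrix();M[:3,3]=s["eef_pos"]
w=ctrl.read_camera("wrist");cv2.imwrite("pics/wrist9.png",w["pixels"]);w["T"]=M@w["mount"]
sc=ctrl.read_camera("scene");sd=ctrl.read_camera("side")
for n,d,(v0,v1,u0,u1) in(("scene",sc,(210,350,240,400)),("side",sd,(225,365,255,415))):
    cv2.imwrite(f"pics/{n}8.png",cv2.resize(d["pixels"][v0:v1,u0:u1],None,fx=4,fy=4,interpolation=cv2.INTER_CUBIC))
P=np.array([.541,-.1045])
for n,c in(("w",w),("scene",sc),("side",sd)):
    C=cloud(c);d=np.hypot(C[...,0]-P[0],C[...,1]-P[1]);ang=np.degrees(np.arctan2(C[...,1]-P[1],C[...,0]-P[0]))
    k=(abs(C[...,2]-.080)<.004)&(d<.15)&(d>.05)&(abs(ang-105)<30);q=C[k]
    if len(q)>50:print(n,len(q),cv2.minAreaRect((q[:,:2]*1000).astype(np.float32)))
    k=(C[...,2]>.0835)&(C[...,2]<.098)&(abs(d-.115)<.015)&(abs(ang-105)<15);print(" nut",k.sum(),C[k].mean(0) if k.any() else 0)
    k=(c["pixels"].max(-1)<45)&(C[...,2]>.075)&(C[...,2]<.13)&(d<.12)&(d>.07)&(abs(ang+75)<20);q=C[k]
    if len(q)>20:
        A=np.c_[2*q,np.ones(len(q))];x=np.linalg.lstsq(A,(q**2).sum(1),rcond=None)[0];print(" knob",len(q),"sph",x[:3],np.sqrt(x[3]+(x[:3]**2).sum()))
```

```text
11.55 [ 0.59727994 -0.31424467  0.2314868 ] [-0.10174227  0.59718444 -1.4164463 ]
 nut 0 0
 knob 776 sph [ 0.56630543 -0.19758726  0.0984415 ] 0.012358603220294586
scene 412 ((518.9756469726562, -16.82516860961914), (31.07796859741211, 85.8754653930664), 15.023445129394531)
 nut 60 [0.51323273 0.00493956 0.08738782]
 knob 126 sph [ 0.56751338 -0.19734102  0.1009512 ] 0.011162710910684963
side 358 ((516.7122802734375, -15.33858871459961), (31.67635154724121, 84.88597869873047), 15.03553295135498)
 nut 57 [0.51104529 0.00276398 0.08784566]
 knob 166 sph [ 0.56492124 -0.20003806  0.10040964] 0.010457164660196281
```

View pics/scene8.png

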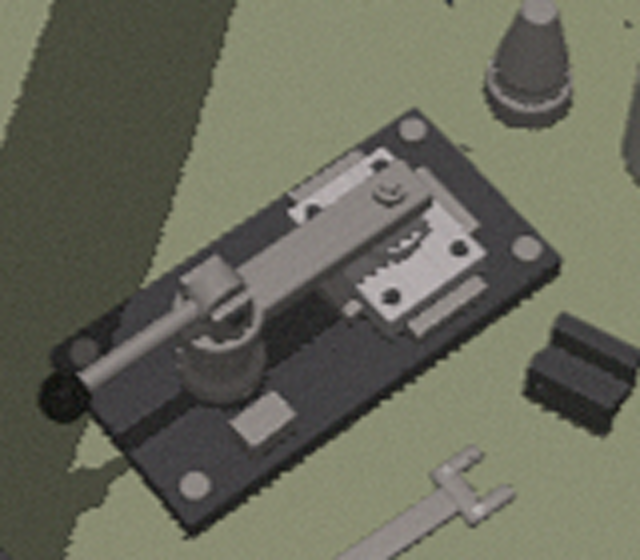

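View pics/side8.png

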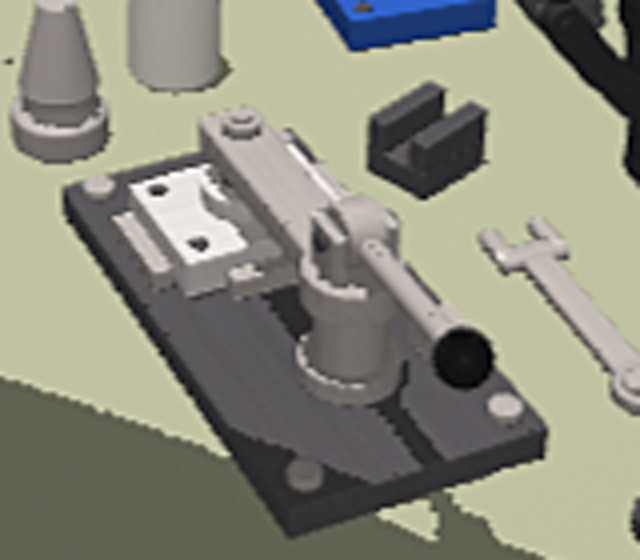

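View pics/wrist9.png

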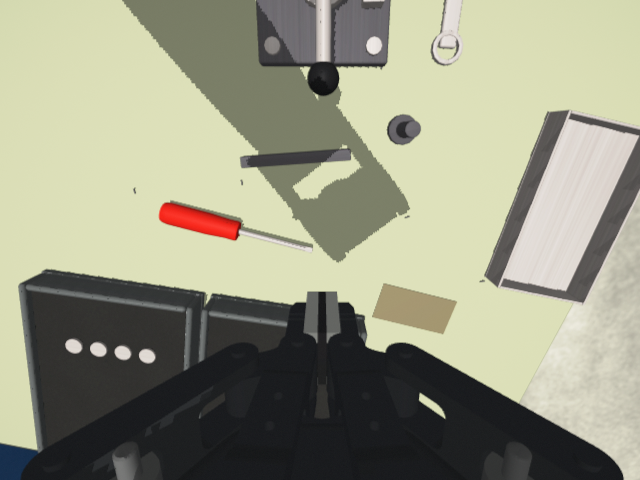

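The lever is level: the knob is at z 0.098–0.101 against 0.098 fully down. The nut has sunk about 3 mm, the strap is at 15.0° in line with the plate, the hand is clear and the bystanders are in place. I'm handing in.

```bash
python3 -c "
from plant import ctrl
print(ctrl.sign_off())"
```

```text
the job is handed in; nothing more can be done
None
```

I swung the strap over the aluminium part's boss with the shut fingers, then pushed the cam lever down along its arc to the stop. After that I took the hand well clear and handed the job in at about 11.7 s. No verdict was reported.

**Last checks**
- **Strap:** it lies at 15.0°, in line with the plate. The plunger nut was within about 2 mm of the part's centre before the lever went down, and did not shift measurably afterwards.
- **Lever:** the knob centre measures 98 to 101 mm above the bench, where fully down is 98 mm. While I pressed, the height stopped changing as the force rose to about 20 N, so it is on its stop.
- **Pad:** I could not see or measure the pad's force on the boss directly. I infer it from the nut having sunk about 3 mm and the lever being on its stop.
- **Part and bystanders:** the images show the part in its nest. The bystanders I could see looked undisturbed, but I did not measure their positions again.

**What disagreed**
- **Fingertips:** they really end about 31 mm short of the reported tool point, so my first sweep passed over the strap without touching it. I measured the offset from the depth images, went lower and repeated the sweep.
- **Side force:** at the stop the wrist read about 8 N sideways. The strap did not turn measurably.

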